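# Load the vial carrier and leave the look-alikes

### The job

Load the round sampling carrier for the next run: stand the red-, yellow- and green-capped vials upright in the cups of their own colours, each on the floor of its cup, and lay the blue disc filter flat, stem up, in the middle of the blue pad. The white-capped vial and the white filter do not belong: leave them standing where they are, and let go of everything at the end.

Things in the scene. Friction and masses are not known exactly. Their poses are not given: they have to be found in the camera images.
- vial_red: small glass sample vial with a red ribbed screw cap, standing on the worktop; it belongs in the red cup. 58 mm tall in all: glass body 24 mm across up to z = 40 mm, cap 26 mm across from z = 44 to 58 mm (grip here from above). About 30 g. Origin: centre of its underside, z up; round, so its yaw means nothing
- vial_yellow: small glass sample vial with a yellow ribbed screw cap, standing on the worktop; it belongs in the yellow cup. 58 mm tall in all: glass body 24 mm across up to z = 40 mm, cap 26 mm across from z = 44 to 58 mm (grip here from above). About 30 g. Origin: centre of its underside, z up; round, so its yaw means nothing
- vial_green: small glass sample vial with a green ribbed screw cap, standing on the worktop; it belongs in the green cup. 58 mm tall in all: glass body 24 mm across up to z = 40 mm, cap 26 mm across from z = 44 to 58 mm (grip here from above). About 30 g. Origin: centre of its underside, z up; round, so its yaw means nothing
- vial_white: small glass sample vial with a white ribbed screw cap, standing on the worktop; a look-alike that does not belong in the carrier. 58 mm tall in all: glass body 24 mm across up to z = 40 mm, cap 26 mm across from z = 44 to 58 mm (grip here from above). About 30 g. Origin: centre of its underside, z up; round, so its yaw means nothing
- filter_blue: blue plastic disc syringe filter lying flat with its short stem up; it belongs on the blue pad. Disc 27 mm across, its edge upright only from z = 1 to 6 mm (grip there, fingertips 2 mm above its support), then tapering to the stem top at z = 16 mm. About 12 g. Origin: centre of its underside, z along the stem, up; its yaw means nothing
- filter_white: white plastic disc syringe filter lying flat with its short stem up; a look-alike that does not belong on the carrier. Disc 27 mm across, its edge upright only from z = 1 to 6 mm (grip there, fingertips 2 mm above its support), then tapering to the stem top at z = 16 mm. About 12 g. Origin: centre of its underside, z along the stem, up; its yaw means nothing
- cup_red: open round red cup for a vial, on the carrier: a fixed grey disc 112 mm wide, 4 mm thick, central knob 14 mm wide to z = 20 mm. Four inserts stand on it 34 mm from its centre, a quarter turn apart, in any order. Cup inside 34 mm wide, outside 39, 14 tall, floor 2 thick. Origin: centre of its underside, 4 mm above the worktop; so its floor is at 6 mm, rim at 18 mm
- cup_yellow: open round yellow cup for a vial, on the carrier: a fixed grey disc 112 mm wide, 4 mm thick, central knob 14 mm wide to z = 20 mm. Four inserts stand on it 34 mm from its centre, a quarter turn apart, in any order. Cup inside 34 mm wide, outside 39, 14 tall, floor 2 thick. Origin: centre of its underside, 4 mm above the worktop; so its floor is at 6 mm, rim at 18 mm
- cup_green: open round green cup for a vial, on the carrier: a fixed grey disc 112 mm wide, 4 mm thick, central knob 14 mm wide to z = 20 mm. Four inserts stand on it 34 mm from its centre, a quarter turn apart, in any order. Cup inside 34 mm wide, outside 39, 14 tall, floor 2 thick. Origin: centre of its underside, 4 mm above the worktop; so its floor is at 6 mm, rim at 18 mm
- pad_blue: flat round blue pad for the filter, the carrier's fourth insert. 42 mm wide, 14 mm tall, no rim. Origin: centre of its underside, z up, 4 mm above the worktop; its top is at 18 mm, level with the cup rims. Behind the work, from about x = 0.58 on, stands a big fixed blue bath, over 400 mm high: keep arm and gripper clear of it
Not all that is in view belongs to the job. What is shaped like the vial_yellow but black, orange or turquoise is not meant.

How it is judged:
By the outcome, as a careful person would: the job done as asked, in the order asked, and still so for the second after the job is handed in, with the robot touching nothing.
It also fails if it takes over 93 s, if anything falls off the work surface, if the arm or the gripper's body presses on something with over 40 N, if the wrist force passes 120 N, or if a joint passes its speed limit or range.

### The arm

A 6-joint arm with a two-finger parallel gripper is mounted at the origin on a cart in front of the work surface, level with it; the furniture and walls round the work are solid. World frame = base frame: x ahead of the robot, y to its left, z up, the work surface at z = 0. Lengths are in m, angles in rad, forces in N, time in s.
With the tool pointing down it reaches from about 0.4 to 0.925 m from the base axis. Payload 12.5 kg.
Tool frame: the origin (TCP) lies between the finger pads; the fingertips stand 19 mm ahead of it and the grasp point (between the pads) is the TCP (env.finger_overhang is the distance from the TCP to the fingertips, in m); z points along the fingers, y is the line along which they close (so a half turn about z gives the same grasp; the last joint's range is limited). The gripper opens to 95 mm and grips with 3 to 60 N. Pads are 20 mm wide; open, the fingers measure 119 mm over their backs; the gripper's body (75 mm by 180 mm) begins 59 mm behind the grasp point.
Start: joints at [-1.402, 0.491, 1.559, -0, 1.092, -0.106], TCP at [0.17, -0.602, 0.207] pointing down, gripper open.
Joint ranges: [-3.1, 3.1], [-0.84, 2.19], [0.05, 2.79], [-1.13, 4.28], [0.06, 2.93], [-2.69, 2.69]. Speed limits (rad/s): [2.22, 2.22, 2.79, 3.14, 3.14, 3.14].

### API

Orientations are given as a unit quaternion [w, x, y, z].
In Python, from workcell import env, imaging, order gives the robot as it stands.
- The arm moves only by the tool drive_tool, never from a script. Its argument "increments" is a list of rows, each an object with "dp": the shift along the tool's x, y, z normalised to -1 to 1, where 1 is 0.03 m, a list of three; "angular": the turn, a rotation vector about the tool's x, y, z normalised to -1 to 1, where 1 is 5 degrees, a list of three; "claw": the closure, from -1 (fully open) to 1 (shut). A call has exactly 8 rows; each row shifts and turns the commanded pose from where the row before left it, along the tool's axes as they then stand; what a row does not reach is not made up. A row lasts 1/12 s, in which the tool goes at most 41.7 mm and 7.16 degrees, less where a joint would pass 70% of its speed; a pose out of reach is approached as far as the arm can. A call with a number of a shift or a turn outside -1 to 1 is refused whole. A call with a gripper value outside its range is refused whole. The fingers move at their own pace and stop on an object; "grip_force" is the grip in N (left out, the last holds). Time passes only in rows, so rows that do not move let the fingers close, or fill a call up. It gives the time, the measured TCP pose, the force, the opening and the grip force at its end, in the units of the state.
- env.observe(): the state, without advancing time (a new reading comes with each control period).
- imaging.capture(name): name is "scene" or "top" or "wrist"; returns a dict with "image" (384x512x3 uint8, red, green, blue), "K" (3x3 intrinsics, pixels), "xyz" and "attitude" of the camera in the world. Camera axes: x right, y down, z forward; pixel columns grow to the right and rows downward; lengths in m; the calibration is good to about 2 mm. A picture is of the moment at which its call begins. There is no depth.
- order.job_done(): hands the job in; it is judged then, once.
The state is a dict: "clock": time; "joint_pos": joint angles; "qvel": joint speeds; "tau": joint torques, N m; "ee_pos": TCP position; "eef_rot": TCP orientation; "ft_force": force on the tool from outside, world axes, zero at the start; "wrist_torque": the same for the moment, N m; "opening": opening from 0.0 (shut) to 1.0 (fully open); "grip_force": force on a finger pad.
Only numpy, scipy, OpenCV 4.12 (cv2) and the standard library are available. Lean on these libraries where they do the work, as an engineer would, in place of code of your own. Each camera call takes 0.05 s, during which the arm holds its last target. There are 200 camera calls.

## Working session

There is one attempt and no reset: what is moved stays moved. The work goes in short steps, Python scripts to look and compute and a tool call to move; the robot and the scene stay as the last step left them, time stands still between calls to the robot, and variables do not carry over. Pictures are saved under pics/ and viewed, at most 14 in all, crops included, and the job is handed in when it is done.

Besides the shell and the picture viewer there is one more tool, called after "Call:" by a JSON object that holds its "method" and its "body". drive_tool: Moves the arm, as the interface text tells. Its arguments: {"type":"object","properties":{"increments":{"type":"array","items":{"type":"object","properties":{"dp":{"type":"array","items":{"type":"number"}},"angular":{"type":"array","items":{"type":"number"}},"claw":{"type":"number"}}}},"grip_force":{"type":"number"}},"required":["increments"]}

```bash
mkdir -p pics; ls; cat > h.py <<'E'
import numpy as np, cv2
from scipy.spatial.transform import Rotation as R
def rot(q): return R.from_quat([q[1],q[2],q[3],q[0]]).as_matrix()
def ground(c,u,v,z):
    d=rot(c["attitude"])@np.linalg.inv(np.array(c["K"]))@np.array([u,v,1.]); o=np.array(c["xyz"])
    return o+d*(z-o[2])/d[2]
E
python3 - <<'E'
from workcell import env, imaging
import cv2,pickle
s=env.observe(); print(s)
for n in("scene","top"):
    c=imaging.capture(n); pickle.dump(c,open(n+".pkl","wb")); cv2.imwrite(f"pics/{n}.png",cv2.resize(c["image"][:,:,::-1],(768,576),interpolation=cv2.INTER_CUBIC)); print(n,c["K"],c["xyz"],c["attitude"])
E
```

```text
pics
{'clock': 0.0, 'joint_pos': array([-1.40159055e+00,  4.91595355e-01,  1.55944704e+00, -2.84960499e-06,
        1.09171930e+00, -1.05580550e-01]), 'qvel': array([0.00175814, 0.00080925, 0.00022739, 0.00046128, 0.00013363,
       0.001814  ]), 'tau': array([-1.59895280e-03, -6.12655878e+01, -2.58182448e+01,  6.92019006e-02,
        4.82033542e-02, -7.17200328e-05]), 'ee_pos': array([ 0.1695778 , -0.60128873,  0.20654035]), 'eef_rot': array([-5.84184174e-04,  9.90576138e-01,  1.36961941e-01, -1.98553529e-05]), 'ft_force': array([0.32417278, 0.40271386, 0.58540606]), 'wrist_torque': array([ 0.02727557,  0.01316618, -0.0310137 ]), 'grip_force': 0.0, 'opening': 1.0013931466220107}
scene [[388.00066271   0.         252.9734216 ]
 [  0.         388.00066271 191.30238126]
 [  0.           0.           1.        ]] [-0.15009286  0.59029031  0.5703878 ] [ 0.22117718 -0.47054761  0.7663009  -0.37742354]
top [[415.32509706   0.         258.43802676]
 [  0.         415.32509706 190.27435476]
 [  0.           0.           1.        ]] [-0.08843473  0.37404972  0.70092303] [ 0.20876224 -0.59957155  0.72849123 -0.25735735]
```

View pics/top.png

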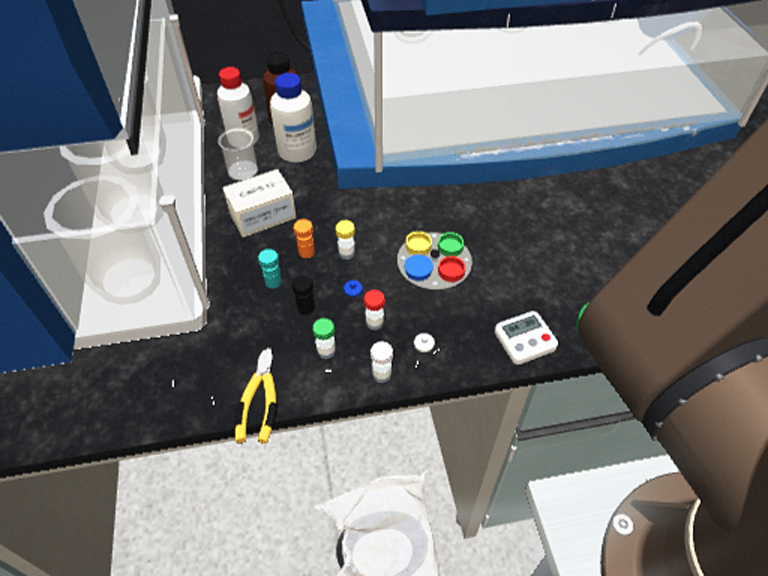

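View pics/scene.png

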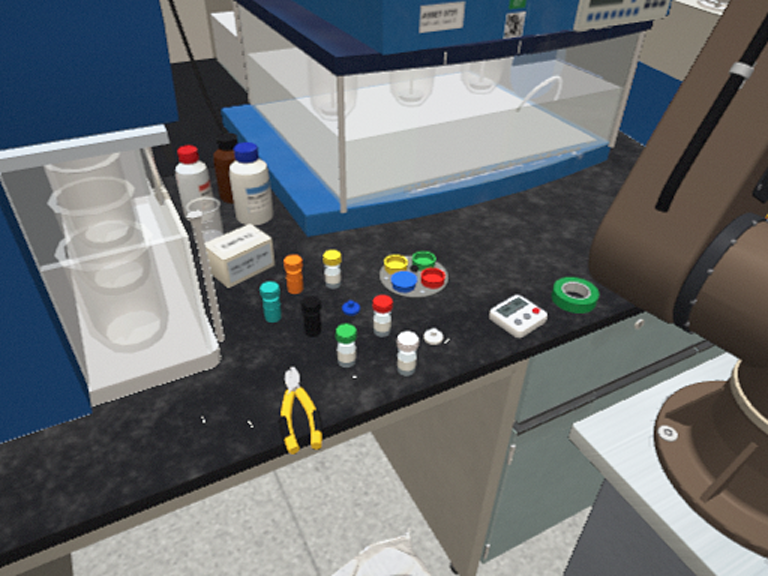

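The top view (768-wide scale) shows the red cap at (374,298), yellow (345,228), green (323,326) and the blue filter at (353,288). The white vial is at (381,352) and the white filter at (424,342). The carrier is centred near (435,258), with its yellow cup upper left, green upper right, blue pad lower left and red lower right. The turquoise (269,257), orange (304,227) and black (303,290) look-alikes are not meant.

Next I'll fit projected cylinder silhouettes to the colour blobs in both views.

```bash
cat >> h.py <<'E'
from scipy.optimize import minimize
def proj(c,P):
    p=(np.asarray(P)-np.array(c["xyz"]))@rot(c["attitude"]); q=p@np.array(c["K"]).T; return q[:,:2]/q[:,2:]
T=np.linspace(0,2*np.pi,40,endpoint=False)
def cyl(x,y,z0,z1,r): return np.vstack([np.c_[x+r*np.cos(T),y+r*np.sin(T),np.full(40,z)] for z in(z0,z1)])
HUE={"red":(172,6),"yellow":(22,34),"green":(45,78),"blue":(100,125)}
def mask(c,col):
    h=cv2.cvtColor(c["image"],cv2.COLOR_RGB2HSV); a,b=HUE[col]; H=h[...,0]
    m=((H>=a)|(H<=b)) if a>b else (H>=a)&(H<=b)
    return (m&(h[...,1]>110)&(h[...,2]>50)).astype(np.uint8)
def blob(c,col,uv):
    n,l,s,cen=cv2.connectedComponentsWithStats(mask(c,col)); i=1+np.argmin(np.hypot(*(cen[1:]-uv).T)+1e3*(s[1:,4]<15)); return cen[i],s[i,4],(l==i)
def sil(c,P,S=8):
    q=cv2.convexHull((proj(c,P)*S).astype(np.float32)); m=np.zeros((384*S,512*S),np.uint8)
    cv2.fillConvexPoly(m,np.round(q+S/2).astype(np.int32),1); mm=cv2.moments(m,True); return np.array([mm["m10"]/mm["m00"],mm["m01"]/mm["m00"]])/S-.5+.5/S, mm["m00"]/S/S
def fit(cs,uvs,z0,z1,r,x0):
    from scipy.optimize import least_squares
    f=lambda p:np.concatenate([sil(c,cyl(*p,z0,z1,r))[0]-uv for c,uv in zip(cs,uvs)])
    s=least_squares(f,x0,diff_step=5e-3); return s.x,s.fun
E
cat > m.py <<'E'
from h import *; import pickle
cs=[pickle.load(open(n+".pkl","rb")) for n in("top","scene")]; t,s=cs
O={"vr":("red",(374,298),(382,303),.044,.058,.013),"vy":("yellow",(345,228),(332,257),.044,.058,.013),"vg":("green",(323,326),(346,333),.044,.058,.013),
"fb":("blue",(353,288),(351,307),.001,.008,.0125),"pb":("blue",(419,267),(404,281),.004,.018,.021),
"cr":("red",(452,268),(432,277),.004,.018,.0195),"cy":("yellow",(419,243),(396,263),.004,.018,.0195),"cg":("green",(451,244),(424,260),.004,.018,.0195)}
for k,(col,a,b,z0,z1,r) in O.items():
    B=[blob(c,col,np.array(p)/1.5) for c,p in((t,a),(s,b))]
    x0=ground(t,a[0]/1.5,a[1]/1.5,z1)[:2]
    each=[fit([c],[q[0]],z0,z1,r,x0)[0].round(4) for c,q in zip(cs,B)]
    x,f=fit(cs,[q[0] for q in B],z0,z1,r,x0)
    print(k,x.round(4),each,[q[1] for q in B],[round(sil(c,cyl(*x,z0,z1,r))[1]) for c in cs])
for k,a,z in(("vw",(381,347),.055),("fw",(424,341),.006),("orange",(304,225),.058),("turq",(269,257),.058),("black",(302,285),.058),("carr",(435,260),.004)): print(k,ground(t,a[0]/1.5,a[1]/1.5,z)[:2].round(3))
print(ground(t,340/1.5,187/1.5,0).round(3),ground(t,520/1.5,183/1.5,0).round(3))
E
python3 m.py
```

```text
vr [0.4019 0.2925] [array([0.4028, 0.293 ]), array([0.4009, 0.2922])] [np.int32(171), np.int32(150)] [168, 143]
vy [0.5359 0.3107] [array([0.5372, 0.3112]), array([0.5341, 0.3106])] [np.int32(142), np.int32(121)] [139, 114]
vg [0.3691 0.3639] [array([0.3701, 0.3643]), array([0.368 , 0.3637])] [np.int32(175), np.int32(164)] [182, 164]
fb [0.4632 0.313 ] [array([0.4643, 0.313 ]), array([0.4616, 0.3133])] [np.int32(129), np.int32(104)] [110, 90]
pb [0.4782 0.2135] [array([0.4793, 0.2137]), array([0.4767, 0.2135])] [np.int32(260), np.int32(197)] [306, 235]
cr [0.4658 0.1676] [array([0.4669, 0.1677]), array([0.464 , 0.1678])] [np.int32(257), np.int32(185)] [271, 205]
cy [0.5266 0.2028] [array([0.527 , 0.2032]), array([0.5263, 0.2025])] [np.int32(234), np.int32(166)] [249, 189]
cg [0.5152 0.1555] [array([0.5159, 0.1561]), array([0.5147, 0.1544])] [np.int32(228), np.int32(160)] [250, 186]
vw [0.325 0.298]
fw [0.355 0.234]
orange [0.548 0.368]
turq [0.496 0.421]
black [0.439 0.382]
carr [0.493 0.184]
[0.681 0.299 0.   ] [0.634 0.004 0.   ]
```

Call:
{"method": "drive_tool", "body": {"grip_force": 10, "increments": [{"dp":[0.9,-0.85,0],"angular":[0,0,0.394],"claw":-0.05},{"dp":[0.9,-0.85,0],"angular":[0,0,0.394],"claw":-0.05},{"dp":[0.9,-0.85,0],"angular":[0,0,0.394],"claw":-0.05},{"dp":[0.9,-0.85,0],"angular":[0,0,0.394],"claw":-0.05},{"dp":[0.9,-0.85,0],"angular":[0,0,0.394],"claw":-0.05},{"dp":[0.9,-0.85,0],"angular":[0,0,0.394],"claw":-0.05},{"dp":[0.9,-0.85,0],"angular":[0,0,0.394],"claw":-0.05},{"dp":[0.9,-0.85,0],"angular":[0,0,0.394],"claw":-0.05}]}}

```text
clock: 0.77
ee_pos: [0.3518, -0.3658, 0.2071]
eef_rot: [-0.0, 1.0, -0.001, -0.0]
ft_force: [1.1, -1.2, 0.2]
opening: 0.538
grip_force: 0.0
```

Call:
{"method": "drive_tool", "body": {"increments": [{"dp":[0.4,-1,0],"claw":-0.05},{"dp":[0.4,-1,0],"claw":-0.05},{"dp":[0.4,-1,0],"claw":-0.05},{"dp":[0.4,-1,0],"claw":-0.05},{"dp":[0.4,-1,0],"claw":-0.05},{"dp":[0.4,-1,0],"claw":-0.05},{"dp":[0.4,-1,0],"claw":-0.05},{"dp":[0.4,-1,0],"claw":-0.05}]}}

```text
schema error: expected keys dp, angular, claw
```

Call:
{"method": "drive_tool", "body": {"increments": [{"dp":[0,-1,0],"claw":-0.05},{"dp":[0,-1,0],"claw":-0.05},{"dp":[0,-1,0],"claw":-0.05},{"dp":[0,-1,0],"claw":-0.05},{"dp":[0,-1,0],"claw":-0.05},{"dp":[0,-1,0],"claw":-0.05},{"dp":[0,-1,0],"claw":-0.05},{"dp":[0,-1,0],"claw":-0.05}]}}

```text
schema error: expected keys dp, angular, claw
```

Call:
{"method": "drive_tool", "body": {"increments": [{"dp":[0.4,-1,0],"angular":[0,0,0],"claw":-0.05},{"dp":[0.4,-1,0],"angular":[0,0,0],"claw":-0.05},{"dp":[0.4,-1,0],"angular":[0,0,0],"claw":-0.05},{"dp":[0.4,-1,0],"angular":[0,0,0],"claw":-0.05},{"dp":[0.4,-1,0],"angular":[0,0,0],"claw":-0.05},{"dp":[0.4,-1,0],"angular":[0,0,0],"claw":-0.05},{"dp":[0.4,-1,0],"angular":[0,0,0],"claw":-0.05},{"dp":[0.4,-1,0],"angular":[0,0,0],"claw":-0.05}]}}

```text
clock: 1.43
ee_pos: [0.4473, -0.1259, 0.2071]
eef_rot: [-0.0, 1.0, -0.0, -0.0]
ft_force: [1.0, -1.7, 0.1]
opening: 0.528
grip_force: 0.0
```

Call:
{"method": "drive_tool", "body": {"increments": [{"dp":[0,-1,0],"angular":[0,0,0],"claw":-0.05},{"dp":[0,-1,0],"angular":[0,0,0],"claw":-0.05},{"dp":[0,-1,0],"angular":[0,0,0],"claw":-0.05},{"dp":[0,-1,0],"angular":[0,0,0],"claw":-0.05},{"dp":[0,-1,0],"angular":[0,0,0],"claw":-0.05},{"dp":[0,-1,0],"angular":[0,0,0],"claw":-0.05},{"dp":[0,-1,0],"angular":[0,0,0],"claw":-0.05},{"dp":[0,-1,0],"angular":[0,0,0],"claw":-0.05}]}}

```text
clock: 2.1
ee_pos: [0.4469, 0.114, 0.207]
eef_rot: [0.0, 1.0, -0.0, -0.0]
ft_force: [0.4, 0.4, 0.0]
opening: 0.526
grip_force: 0.0
```

```bash
python3 - <<'E'
from workcell import env, imaging
import cv2,pickle
n="wrist"
c=imaging.capture(n); pickle.dump(c,open(n+".pkl","wb")); cv2.imwrite(f"pics/{n}.png",cv2.resize(c["image"][:,:,::-1],(768,576),interpolation=cv2.INTER_CUBIC)); print(n,c["K"],c["xyz"],c["attitude"])
s=env.observe(); print(s["ee_pos"],s["joint_pos"])
E
```

```text
wrist [[319.25047027   0.         255.41070731]
 [  0.         319.25047027 192.03153375]
 [  0.           0.           1.        ]] [0.52941352 0.11414495 0.38479652] [ 0.10370589  0.69991062 -0.69897009 -0.10397611]
[0.44680041 0.11740037 0.20705729] [1.13188829e-01 2.59960782e-01 1.94212721e+00 1.26038290e-03
 9.39434916e-01 1.68239344e+00]
```

View pics/wrist.png

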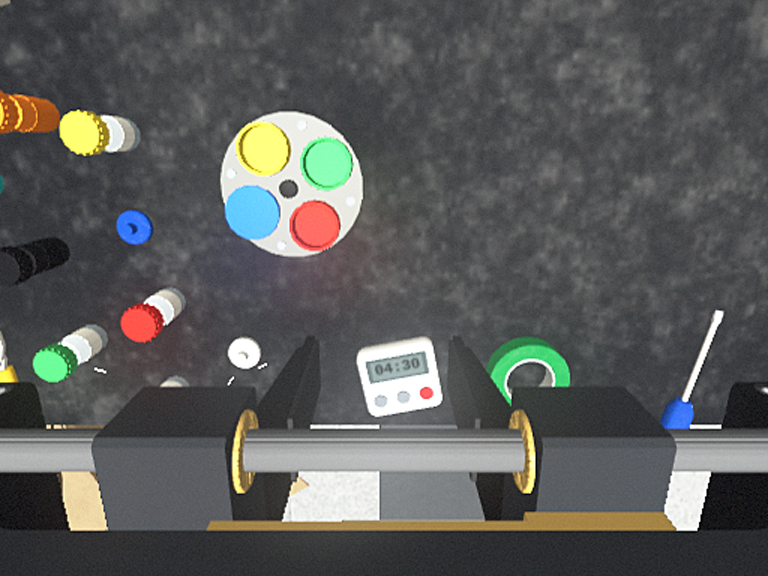

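The wrist view shows the carrier at (290,185), the red cap at (141,323), the yellow cap at (83,132), the green cap at (54,363), the blue filter at (134,227), and the white filter at (244,352). All of this agrees with the top view. The camera sits ahead of the tool, so I'll turn the gripper half round to keep it away from the bath. First, a third measurement from this view.

```bash
cat > m2.py <<'E'
from h import *; import pickle
c=pickle.load(open("wrist.pkl","rb"))
O={"vr":("red",(141,323),.044,.058,.013),"vy":("yellow",(83,132),.044,.058,.013),"vg":("green",(54,363),.044,.058,.013),
"fb":("blue",(134,227),.001,.008,.0125),"pb":("blue",(252,212),.004,.018,.021),"cr":("red",(315,226),.004,.018,.0195),"cy":("yellow",(263,149),.004,.018,.0195),"cg":("green",(326,163),.004,.018,.0195)}
for k,(col,a,z0,z1,r) in O.items():
    b=blob(c,col,np.array(a)/1.5); x0=ground(c,a[0]/1.5,a[1]/1.5,z1)[:2]
    x,f=fit([c],[b[0]],z0,z1,r,x0); print(k,x.round(4),b[1],round(sil(c,cyl(*x,z0,z1,r))[1]))
print(ground(c,289/1.5,187/1.5,.02), ground(c,290/1.5,184/1.5,.004), ground(c,244/1.5,352/1.5,.006),ground(c,256,0,0))
E
python3 m2.py
```

```text
vr [0.4015 0.2942] 584 583
vy [0.5357 0.3127] 798 799
vg [0.3683 0.3655] 575 598
fb [0.465  0.3134] 458 409
pb [0.4712 0.2197] 512 1148
cr [0.4676 0.1682] 893 951
cy [0.5253 0.2045] 1035 1099
cg [0.5146 0.1575] 918 1022
[0.49757195 0.18473779 0.02      ] [0.49847389 0.18692592 0.004     ] [0.35663607 0.23402929 0.006     ] [0.62633947 0.11385999 0.        ]
```

Call:
{"method": "drive_tool", "body": {"increments": [{"dp":[0,-0.5,0],"angular":[0,0,-1],"claw":-0.05},{"dp":[0,0,0],"angular":[0,0,-1],"claw":-0.05},{"dp":[0,0,0],"angular":[0,0,-1],"claw":-0.05},{"dp":[0,0,0],"angular":[0,0,-1],"claw":-0.05},{"dp":[0,0,0],"angular":[0,0,-1],"claw":-0.05},{"dp":[0,0,0],"angular":[0,0,-1],"claw":-0.05},{"dp":[0,0,0],"angular":[0,0,-1],"claw":-0.05},{"dp":[0,0,0],"angular":[0,0,-1],"claw":-0.05}]}}

```text
clock: 2.82
ee_pos: [0.4471, 0.1274, 0.2069]
eef_rot: [-0.0, 0.939, 0.344, -0.0]
ft_force: [-0.1, -0.0, -0.3]
opening: 0.52
grip_force: 0.0
```

Call:
{"method": "drive_tool", "body": {"increments": [{"dp":[0,0,0],"angular":[0,0,-1],"claw":-0.05},{"dp":[0,0,0],"angular":[0,0,-1],"claw":-0.05},{"dp":[0,0,0],"angular":[0,0,-1],"claw":-0.05},{"dp":[0,0,0],"angular":[0,0,-1],"claw":-0.05},{"dp":[0,0,0],"angular":[0,0,-1],"claw":-0.05},{"dp":[0,0,0],"angular":[0,0,-1],"claw":-0.05},{"dp":[0,0,0],"angular":[0,0,-1],"claw":-0.05},{"dp":[0,0,0],"angular":[0,0,-1],"claw":-0.05}]}}

```text
clock: 3.48
ee_pos: [0.4471, 0.1274, 0.2069]
eef_rot: [-0.0, 0.765, 0.644, -0.0]
ft_force: [-0.2, -0.4, -0.0]
opening: 0.528
grip_force: 0.0
```

Call:
{"method": "drive_tool", "body": {"increments": [{"dp":[0,0,0],"angular":[0,0,-1],"claw":-0.05},{"dp":[0,0,0],"angular":[0,0,-1],"claw":-0.05},{"dp":[0,0,0],"angular":[0,0,-1],"claw":-0.05},{"dp":[0,0,0],"angular":[0,0,-1],"claw":-0.05},{"dp":[0,0,0],"angular":[0,0,-1],"claw":-0.05},{"dp":[0,0,0],"angular":[0,0,-1],"claw":-0.05},{"dp":[0,0,0],"angular":[0,0,-1],"claw":-0.05},{"dp":[0,0,0],"angular":[0,0,-1],"claw":-0.05}]}}

```text
clock: 4.15
ee_pos: [0.4471, 0.1274, 0.2069]
eef_rot: [-0.0, 0.498, 0.867, -0.0]
ft_force: [0.0, 0.3, -0.5]
opening: 0.525
grip_force: 0.0
```

Call:
{"method": "drive_tool", "body": {"increments": [{"dp":[0,0,0],"angular":[0,0,-1],"claw":-0.05},{"dp":[0,0,0],"angular":[0,0,-1],"claw":-0.05},{"dp":[0,0,0],"angular":[0,0,-1],"claw":-0.05},{"dp":[0,0,0],"angular":[0,0,-1],"claw":-0.05},{"dp":[0,0,0],"angular":[0,0,-1],"claw":-0.05},{"dp":[0,0,0],"angular":[0,0,-1],"claw":-0.05},{"dp":[0,0,0],"angular":[0,0,-1],"claw":-0.05},{"dp":[0,0,0],"angular":[0,0,-1],"claw":-0.05}]}}

```text
clock: 4.82
ee_pos: [0.4471, 0.1274, 0.2069]
eef_rot: [-0.0, 0.172, 0.985, -0.0]
ft_force: [-0.1, -1.2, -1.0]
opening: 0.522
grip_force: 0.0
```

Call:
{"method": "drive_tool", "body": {"increments": [{"dp":[0,0,0],"angular":[0,0,-1],"claw":-0.05},{"dp":[0,0,0],"angular":[0,0,-1],"claw":-0.05},{"dp":[0,0,0],"angular":[0,0,-1],"claw":-0.05},{"dp":[0,0,0],"angular":[0,0,-1],"claw":-0.05},{"dp":[0.38,0.9,0],"angular":[0,0,0],"claw":-0.05},{"dp":[0.38,0.9,0],"angular":[0,0,0],"claw":-0.05},{"dp":[0.38,0.9,0],"angular":[0,0,0],"claw":-0.05},{"dp":[0.38,0.9,0],"angular":[0,0,0],"claw":-0.05}]}}

```text
clock: 5.48
ee_pos: [0.401, 0.2364, 0.207]
eef_rot: [-0.0, 0.0, 1.0, -0.0]
ft_force: [0.4, 0.4, -0.1]
opening: 0.522
grip_force: 0.0
```

Call:
{"method": "drive_tool", "body": {"increments": [{"dp":[0,0.9,0],"angular":[0,0,0],"claw":-0.05},{"dp":[0,0.9,0],"angular":[0,0,0],"claw":-0.05},{"dp":[0,0.1,0],"angular":[0,0,0],"claw":-0.05},{"dp":[0,0,0.5],"angular":[0,0,0],"claw":-0.05},{"dp":[0,0,0.5],"angular":[0,0,0],"claw":-0.05},{"dp":[0,0,0.5],"angular":[0,0,0],"claw":-0.05},{"dp":[0,0,0.3],"angular":[0,0,0],"claw":-0.05},{"dp":[0,0,0],"angular":[0,0,0],"claw":-0.05}]}}

```text
clock: 6.15
ee_pos: [0.401, 0.2918, 0.1515]
eef_rot: [-0.001, 0.0, 1.0, -0.001]
ft_force: [0.5, -0.5, -0.4]
opening: 0.524
grip_force: 0.0
```

```bash
python3 - <<'E'
from workcell import env, imaging
import cv2,pickle
t=pickle.load(open("top.pkl","rb"))["image"][125:265,160:300,::-1]
w=imaging.capture("wrist")["image"][:,:,::-1]
t=cv2.resize(t,(400,400),interpolation=cv2.INTER_CUBIC); w=cv2.resize(w,(400,300))
import numpy as np
o=np.zeros((400,800,3),np.uint8); o[:,:400]=t; o[:300,400:]=w; cv2.imwrite("pics/crop1.png",o); print(env.observe()["ee_pos"])
E
```

```text
[0.40147961 0.29207799 0.15253659]
```

View pics/crop1.png

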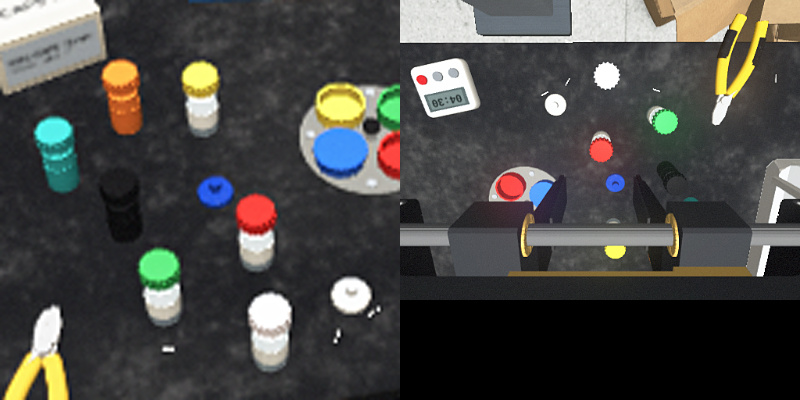

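The crop shows a clear-glass vial with a red cap at (256,215) (crop pixels). It is the only red one, and the black vial at (122,185), orange at (121,75) and turquoise at (55,135) are solid-coloured decoys. The blue filter is at (216,190), and the white vial and filter are on the right. In the wrist half, the gripper is lined up over the red vial's y. Descending to grip it.

Call:
{"method": "drive_tool", "body": {"grip_force": 12, "increments": [{"dp":[0,0.05,0.7],"angular":[0,0,0],"claw":-0.05},{"dp":[0,0,0.8],"angular":[0,0,0],"claw":-0.05},{"dp":[0,0,0.8],"angular":[0,0,0],"claw":-0.05},{"dp":[0,0,0.7],"angular":[0,0,0],"claw":-0.05},{"dp":[0,0,0.35],"angular":[0,0,0],"claw":-0.05},{"dp":[0,0,0],"angular":[0,0,0],"claw":-0.05},{"dp":[0,0,0],"angular":[0,0,0],"claw":1},{"dp":[0,0,0],"angular":[0,0,0],"claw":1}]}}

```text
clock: 6.87
ee_pos: [0.4023, 0.2942, 0.0537]
eef_rot: [0.001, 0.0, 1.0, 0.0]
ft_force: [-0.5, -0.9, -0.6]
opening: 0.44
grip_force: 0.0
```

Call:
{"method": "drive_tool", "body": {"increments": [{"dp":[0,0,0],"angular":[0,0,0],"claw":1},{"dp":[0,0,0],"angular":[0,0,0],"claw":1},{"dp":[0,0,0],"angular":[0,0,0],"claw":1},{"dp":[0,0,0],"angular":[0,0,0],"claw":1},{"dp":[0,0,-0.4],"angular":[0,0,0],"claw":1},{"dp":[0,0,-0.7],"angular":[0,0,0],"claw":1},{"dp":[0,0,-0.7],"angular":[0,0,0],"claw":1},{"dp":[0,0,-0.7],"angular":[0,0,0],"claw":1}]}}

```text
clock: 7.53
ee_pos: [0.4015, 0.2939, 0.1285]
eef_rot: [-0.0, 0.0, 1.0, -0.0]
ft_force: [0.2, 0.2, 0.4]
opening: 0.003
grip_force: 0.0
```

```bash
cat > look.py <<'E'
from workcell import env, imaging
import cv2,pickle,numpy as np,sys
o=np.zeros((600,800,3),np.uint8)
for i,n in enumerate(("top","wrist")):
    c=imaging.capture(n); pickle.dump(c,open(n+"2.pkl","wb")); im=c["image"][:,:,::-1]
    if i==0: im=im[110:290,150:390]
    o[:, :] = o
    im=cv2.resize(im,(400,300),interpolation=cv2.INTER_CUBIC) if i else cv2.resize(im,(800,600),interpolation=cv2.INTER_CUBIC)
    if i==0: o=im
    else: cv2.imwrite(f"pics/{sys.argv[1]}w.png",im)
cv2.imwrite(f"pics/{sys.argv[1]}.png",o); s=env.observe(); print(s["ee_pos"],s["opening"],s["clock"])
E
python3 look.py a
```

```text
[0.40274008 0.29464089 0.13034082] 0.004287929995920467 7.6333
```

View pics/a.png

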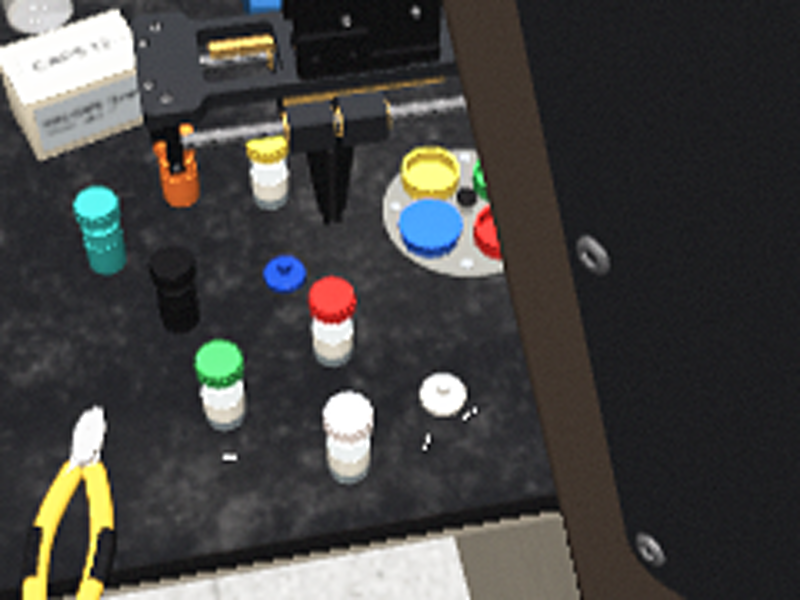

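The red vial still stands at (332,320), untouched. The shut fingertips show at (333,218), so I'll check where that puts them.

```bash
python3 - <<'E'
from h import *; import pickle
c=pickle.load(open("top2.pkl","rb")); print(ground(c,150+333*.3,110+220*.3,.111)); print(c["xyz"],c["attitude"])
print(proj(c,[[.4027,.2946,.111],[.4027,.2946,.0],[.4017,.2935,.058]]), "vial cap at",150+332*.3,110+295*.3)
b=blob(c,"red",(249.6,199)); print(b[0],fit([c],[b[0]],.044,.058,.013,[.4,.29]))
from workcell import env; print(env.finger_overhang, env.observe()["joint_pos"])
w=pickle.load(open("wrist2.pkl","rb")); print(w["xyz"],w["attitude"])
E
```

```text
[0.41141539 0.28888613 0.111     ]
[-0.08843473  0.37404972  0.70092303] [ 0.20876224 -0.59957155  0.72849123 -0.25735735]
[[247.72419646 179.94088874]
 [248.56714198 214.58875063]
 [248.79410942 197.71837183]] vial cap at 249.6 198.5
[249.10465116 199.44767442] (array([0.40285851, 0.29285412]), array([-0.00151541, -0.00201239]))
0.019 [ 4.99215551e-01  4.15195934e-01  1.95200265e+00 -1.24150596e-04
  7.69554776e-01 -1.07138829e+00]
[0.32011344 0.29450176 0.30950104] [0.10400219 0.69890228 0.69961094 0.10613049]
```

View pics/aw.png

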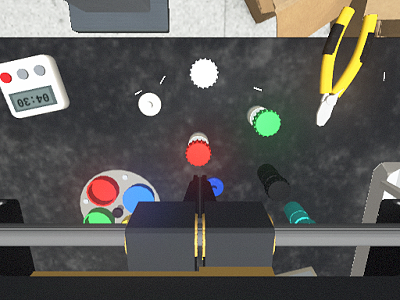

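```bash
python3 - <<'E'
from h import *; import pickle
w=pickle.load(open("wrist2.pkl","rb")); t=pickle.load(open("top2.pkl","rb"))
P=[[.4027,.2946,z] for z in(.111,.13)]
print("pred wrist",proj(w,P)/1.28)
b=blob(w,"red",(254,197)); print(b[0]/1.28,b[1],fit([w],[b[0]],.044,.058,.013,[.4,.29])[0])
for z in (.10,.111,.12,.13): print(z,ground(w,203*1.28,178*1.28,z),ground(t,249.9,176,z))
for n,c in(("w",w),("t",t)):
  u,v=(np.array([203,190])*1.28 if n=="w" else (249,176)); u,v=int(u),int(v)
  im=c["image"][max(0,v-40):v+40,u-53:u+53,::-1]; cv2.imwrite(f"pics/z{n}.png",cv2.resize(im,None,fx=4,fy=4,interpolation=cv2.INTER_CUBIC))
  print(n,u-53,v-40)
a=[cv2.imread(f"pics/z{n}.png") for n in "wt"]; cv2.imwrite("pics/z.png",cv2.resize(np.hstack(a),(800,302)))
E
```

```text
pred wrist [[198.86153501 174.03942602]
 [198.86707412 183.37728524]]
[198.09681792 152.800371  ] 876 [0.40241766 0.29373528]
0.1 [0.41116209 0.29837477 0.1       ] [0.42073584 0.28729813 0.1       ]
0.111 [0.40638152 0.29817141 0.111     ] [0.41141539 0.28888613 0.111     ]
0.12 [0.40247014 0.29800503 0.12      ] [0.40378956 0.29018541 0.12      ]
0.13 [0.39812416 0.29782016 0.13      ] [0.39531642 0.29162905 0.13      ]
w 206 203
t 196 136
```

View pics/z.png

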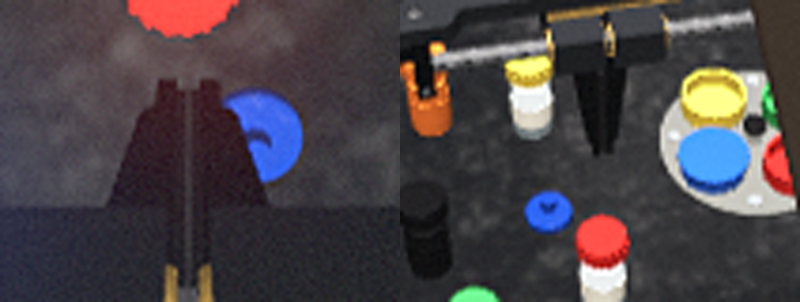

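The seam of the shut fingers (wrist crop (187,80)) is where the calibration predicts, so the position was right. The fingers are simply slow, and I lifted before they had closed. I'll repeat this with more closing time.

Call:
{"method": "drive_tool", "body": {"increments": [{"dp":[0,0,0],"angular":[0,0,0],"claw":0.05},{"dp":[0,0,0],"angular":[0,0,0],"claw":0.05},{"dp":[0,0,0],"angular":[0,0,0],"claw":0.05},{"dp":[0,0,0],"angular":[0,0,0],"claw":0.05},{"dp":[0,0,0],"angular":[0,0,0],"claw":0.05},{"dp":[0,0,0],"angular":[0,0,0],"claw":0.05},{"dp":[0,0,0],"angular":[0,0,0],"claw":0.05},{"dp":[0,0,0],"angular":[0,0,0],"claw":0.05}]}}

```text
clock: 8.3
ee_pos: [0.4017, 0.294, 0.1274]
eef_rot: [-0.0, 0.0, 1.0, -0.0]
ft_force: [0.9, -0.2, -0.5]
opening: 0.461
grip_force: 0.0
```

Call:
{"method": "drive_tool", "body": {"increments": [{"dp":[0,0,0.6],"angular":[0,0,0],"claw":0.05},{"dp":[0,0,0.8],"angular":[0,0,0],"claw":0.05},{"dp":[0,0,0.8],"angular":[0,0,0],"claw":0.05},{"dp":[0,0,0.35],"angular":[0,0,0],"claw":0.05},{"dp":[0,0,0],"angular":[0,0,0],"claw":1},{"dp":[0,0,0],"angular":[0,0,0],"claw":1},{"dp":[0,0,0],"angular":[0,0,0],"claw":1},{"dp":[0,0,0],"angular":[0,0,0],"claw":1}]}}

```text
clock: 8.97
ee_pos: [0.4021, 0.2942, 0.052]
eef_rot: [0.001, 0.0, 1.0, 0.0]
ft_force: [-0.3, 0.4, 0.1]
opening: 0.249
grip_force: 0.0
```

Call:
{"method": "drive_tool", "body": {"increments": [{"dp":[0,0,0],"angular":[0,0,0],"claw":1},{"dp":[0,0,0],"angular":[0,0,0],"claw":1},{"dp":[0,0,0],"angular":[0,0,0],"claw":1},{"dp":[0,0,0],"angular":[0,0,0],"claw":1},{"dp":[0,0,0],"angular":[0,0,0],"claw":1},{"dp":[0,0,0],"angular":[0,0,0],"claw":1},{"dp":[0,0,0],"angular":[0,0,0],"claw":1},{"dp":[0,0,0],"angular":[0,0,0],"claw":1}]}}

```text
clock: 9.63
ee_pos: [0.4017, 0.294, 0.051]
eef_rot: [-0.0, 0.0, 1.0, -0.0]
ft_force: [-0.9, 0.2, 0.2]
opening: 0.006
grip_force: 0.0
```

```bash
python3 - <<'E'
from workcell import env, imaging
import cv2,pickle,numpy as np
a=[]
for n,(x,y,w,h) in(("top",(150,110,240,180)),("scene",(150,130,240,180)),("wrist",(100,80,300,225))):
    c=imaging.capture(n); pickle.dump(c,open(n+"3.pkl","wb")); a.append(cv2.resize(c["image"][y:y+h,x:x+w,::-1],(400,300),interpolation=cv2.INTER_CUBIC))
a.append(a[0]*0); cv2.imwrite("pics/b.png",np.vstack([np.hstack(a[:2]),np.hstack(a[2:])])); print(env.observe())
E
```

```text
{'clock': 9.7833, 'joint_pos': array([ 4.99055896e-01,  5.46190864e-01,  2.01698677e+00, -1.42387888e-04,
        5.78512274e-01, -1.07131635e+00]), 'qvel': array([-0.00090313, -0.00223777,  0.0012211 , -0.0003742 , -0.00074765,
        0.00052958]), 'tau': array([ 8.57756495e-04, -5.30785704e+01, -1.40652260e+01,  4.10450972e-03,
        9.04272543e-02,  3.26481268e-05]), 'ee_pos': array([0.40167713, 0.29397427, 0.05105469]), 'eef_rot': array([-2.40575185e-05,  1.52431473e-04,  9.99999986e-01, -5.74562760e-05]), 'ft_force': array([-0.30136904, -0.00767913,  0.74908482]), 'wrist_torque': array([ 0.14003798, -0.07076796,  0.01222784]), 'grip_force': 0.0, 'opening': 0.005846270842568777}
```

View pics/b.png

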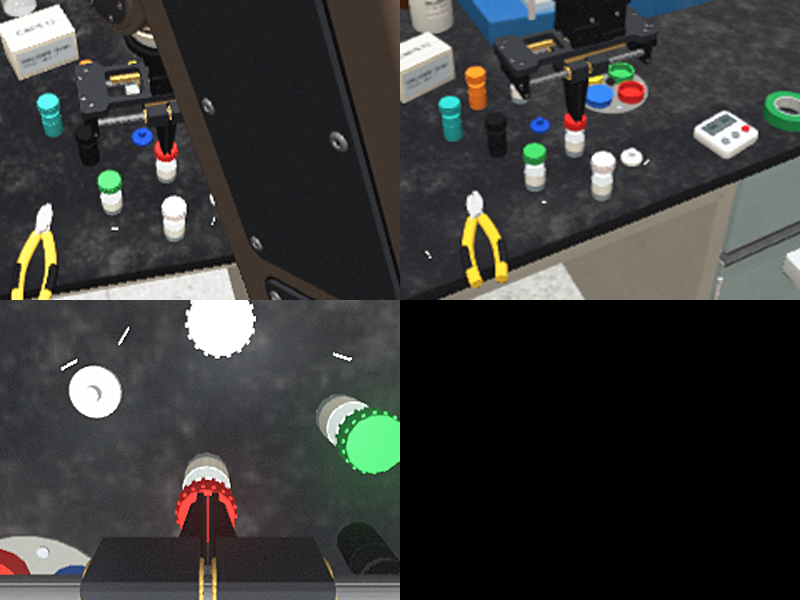

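```bash
python3 - <<'E'
from h import *; import pickle
w=pickle.load(open("wrist3.pkl","rb")); t=pickle.load(open("top3.pkl","rb")); s=pickle.load(open("scene3.pkl","rb"))
print(w["xyz"],w["attitude"])
# near-base edge of glass in wrist, base in top/scene
print("base near edge w",ground(w,100+207*.75,80+153*.75,0)); print("base near edge t",ground(t,150+167*.6,110+182*.6,0)); print("s",ground(s,150+174*.6,130+156*.6,0))
print("pred tip/TCP/cap: w",proj(w,[[.4017,.294,.032],[.4017,.294,.058]]),"t",proj(t,[[.4017,.294,.032],[.4017,.294,.058]]),"s",proj(s,[[.4017,.294,.032],[.4017,.294,.058]]))
a=[]
for c,u,v in((t,250,198),(s,254,202),(w,255,225)):
    print(u-33,v-30); a.append(cv2.resize(c["image"][v-40:v+40,u-33:u+33,::-1],(264,320),interpolation=cv2.INTER_CUBIC))
cv2.imwrite("pics/c.png",np.hstack(a))
E
```

```text
[0.31971757 0.29419761 0.22885076] [0.10335836 0.69906136 0.69988329 0.1038925 ]
base near edge w [0.39117982 0.29429903 0.        ]
base near edge t [0.39068873 0.29339    0.        ]
s [0.38993678 0.29711586 0.        ]
pred tip/TCP/cap: w [[254.78697    224.21361378]
 [254.72966521 241.33964286]] t [[248.72604328 205.68708537]
 [248.54249271 197.75693504]] s [[253.4224586  208.70688531]
 [253.63355496 199.24394214]]
217 168
221 172
222 195
```

View pics/c.png

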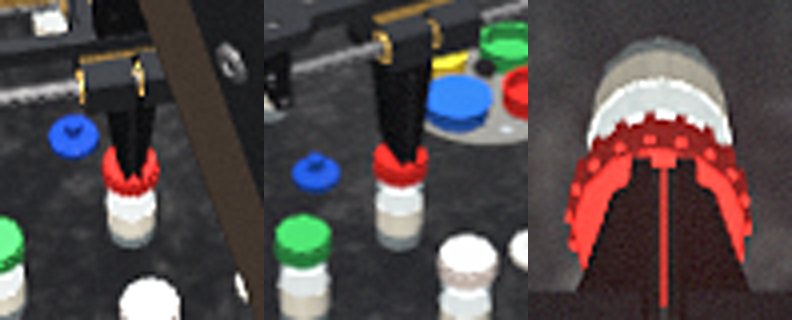

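The tips look shut on top of the cap: in the right-hand crop the fingers emerge from the cap's top face near (664,160). Both views put the tip height about 20 mm above TCP−19 mm, so the tips reach less far down than stated. I'll raise and open the fingers, then go about 19 mm lower, which is safe for the tips either way.

Call:
{"method": "drive_tool", "body": {"increments": [{"dp":[0,0,-0.5],"angular":[0,0,0],"claw":0.05},{"dp":[0,0,-0.5],"angular":[0,0,0],"claw":0.05},{"dp":[0,0,0],"angular":[0,0,0],"claw":0.05},{"dp":[0,0,0],"angular":[0,0,0],"claw":0.05},{"dp":[0,0,0],"angular":[0,0,0],"claw":0.05},{"dp":[0,0,0],"angular":[0,0,0],"claw":0.05},{"dp":[0,0,0],"angular":[0,0,0],"claw":0.05},{"dp":[0,0,0],"angular":[0,0,0],"claw":0.05}]}}

```text
clock: 10.45
ee_pos: [0.4015, 0.2939, 0.0806]
eef_rot: [-0.0, 0.0, 1.0, -0.0]
ft_force: [-0.8, 0.3, 0.4]
opening: 0.466
grip_force: 0.0
```

Call:
{"method": "drive_tool", "body": {"increments": [{"dp":[0,0,0],"angular":[0,0,0],"claw":0.05},{"dp":[0,0,0.4],"angular":[0,0,0],"claw":0.05},{"dp":[0,0,0.4],"angular":[0,0,0],"claw":0.05},{"dp":[0,0,0.4],"angular":[0,0,0],"claw":0.05},{"dp":[0,0,0.4],"angular":[0,0,0],"claw":0.05},{"dp":[0,0,0],"angular":[0,0,0],"claw":0.05},{"dp":[0,0,0],"angular":[0,0,0],"claw":1},{"dp":[0,0,0],"angular":[0,0,0],"claw":1}]}}

```text
clock: 11.12
ee_pos: [0.4018, 0.2941, 0.0335]
eef_rot: [0.0, 0.0, 1.0, 0.0]
ft_force: [0.5, 0.6, -0.0]
opening: 0.387
grip_force: 0.0
```

Call:
{"method": "drive_tool", "body": {"increments": [{"dp":[0,0,0],"angular":[0,0,0],"claw":1},{"dp":[0,0,0],"angular":[0,0,0],"claw":1},{"dp":[0,0,0],"angular":[0,0,0],"claw":1},{"dp":[0,0,0],"angular":[0,0,0],"claw":1},{"dp":[0,0,0],"angular":[0,0,0],"claw":1},{"dp":[0,0,0],"angular":[0,0,0],"claw":1},{"dp":[0,0,0],"angular":[0,0,0],"claw":1},{"dp":[0,0,0],"angular":[0,0,0],"claw":1}]}}

```text
clock: 11.78
ee_pos: [0.402, 0.2942, 0.0336]
eef_rot: [0.0, 0.0, 1.0, 0.0]
ft_force: [0.0, -0.6, 6.7]
opening: 0.268
grip_force: 12.0
```

Gripped: the opening is 25.5 mm, which matches the cap, with 12 N. Lifting and carrying it over the red cup.

Call:
{"method": "drive_tool", "body": {"increments": [{"dp":[0,0,-0.3],"angular":[0,0,0],"claw":1},{"dp":[0,0,-0.6],"angular":[0,0,0],"claw":1},{"dp":[0,0,-0.8],"angular":[0,0,0],"claw":1},{"dp":[0,0,-0.8],"angular":[0,0,0],"claw":1},{"dp":[-0.3,-0.6,0],"angular":[0,0,0],"claw":1},{"dp":[-0.4,-0.8,0],"angular":[0,0,0],"claw":1},{"dp":[-0.4,-0.8,0],"angular":[0,0,0],"claw":1},{"dp":[-0.4,-0.8,0],"angular":[0,0,0],"claw":1}]}}

```text
clock: 12.45
ee_pos: [0.4469, 0.2031, 0.1088]
eef_rot: [0.0, -0.0, 1.0, 0.0]
ft_force: [0.8, 0.1, -0.1]
opening: 0.269
grip_force: 12.0
```

Call:
{"method": "drive_tool", "body": {"increments": [{"dp":[-0.4,-0.7,0],"angular":[0,0,0],"claw":1},{"dp":[-0.27,-0.5,0],"angular":[0,0,0],"claw":1},{"dp":[0,0,0],"angular":[0,0,0],"claw":1},{"dp":[0,0,0],"angular":[0,0,0],"claw":1},{"dp":[0,0,0],"angular":[0,0,0],"claw":1},{"dp":[0,0,0.5],"angular":[0,0,0],"claw":1},{"dp":[0,0,0.5],"angular":[0,0,0],"claw":1},{"dp":[0,0,0],"angular":[0,0,0],"claw":1}]}}

```text
clock: 13.12
ee_pos: [0.4652, 0.1687, 0.0764]
eef_rot: [-0.002, -0.001, 1.0, -0.0]
ft_force: [-0.5, -0.3, -0.7]
opening: 0.265
grip_force: 12.0
```

```bash
python3 - <<'E'
from workcell import env, imaging
import cv2,pickle,numpy as np
from h import proj
a=[]
s=env.observe(); e=s["ee_pos"]; print(e,s["opening"],s["grip_force"])
for n in("top","scene","wrist"):
    c=imaging.capture(n); pickle.dump(c,open(n+"4.pkl","wb")); u,v=proj(c,[e])[0].astype(int); u=min(max(u,66),446); v=min(max(v,75),309); print(n,u-66,v-75,proj(c,[e,e-[0,0,.019]]))
    a.append(cv2.resize(c["image"][v-75:v+75,u-66:u+66,::-1],(264,300),interpolation=cv2.INTER_CUBIC))
cv2.imwrite("pics/d.png",np.hstack(a))
E
```

```text
[0.46520028 0.16869146 0.07643539] 0.26532114422457487 12.000054270029068
top 236 84 [[302.96111997 159.00359794]
 [302.15924936 165.22964881]]
scene 223 86 [[289.58184581 161.92160423]
 [288.97188192 168.74859061]]
wrist 188 158 [[254.71929391 233.63710218]
 [254.76679446 221.88359935]]
```

View pics/d.png

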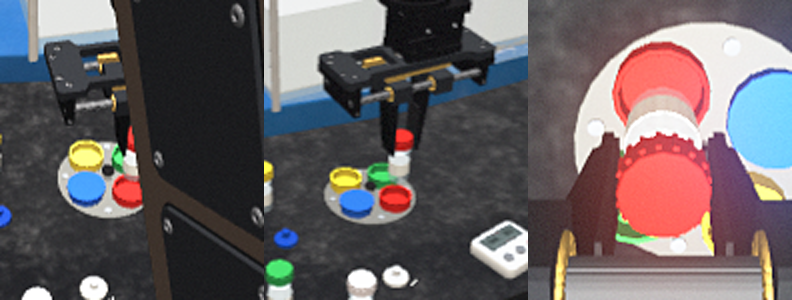

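The vial hangs upright between the fingers: cap at (662,195) in the wrist crop and (400,140) in the scene crop, with the red cup under it. Checking the horizontal offset from the wrist and scene views.

```bash
python3 - <<'E'
from h import *; import pickle
w=pickle.load(open("wrist4.pkl","rb")); s=pickle.load(open("scene4.pkl","rb"))
for c,uv,cup in((w,(188+67,158+97),(188+67,158+45)),(s,(223+68,86+70),(223+66,86+98))):
    b=blob(c,"red",uv); 
    for h in(.033,.043,.053,.063): print(h,b[0],b[1],round(sil(c,cyl(.4655,.169,.044+h,.058+h,.013))[1]),fit([c],[b[0]],.044+h,.058+h,.013,[.465,.168])[0].round(4))
    b2=blob(c,"red",cup); print("cup",b2[0],b2[1],fit([c],[b2[0]],.004,.018,.0195,[.465,.168])[0].round(4))
E
```

```text
0.033 [246.41206212 252.30335861] 2769 1862 [0.4735 0.1638]
0.043 [246.41206212 252.30335861] 2769 2083 [0.4682 0.1641]
0.053 [246.41206212 252.30335861] 2769 2344 [0.463  0.1644]
0.063 [246.41206212 252.30335861] 2769 2658 [0.4578 0.1647]
cup [254.07208718 196.30930427] 1193 [0.4616 0.168 ]
0.033 [292.41414141 155.27272727] 99 118 [0.4769 0.1547]
0.043 [292.41414141 155.27272727] 99 119 [0.464  0.1637]
0.053 [292.41414141 155.27272727] 99 120 [0.4511 0.1726]
0.063 [292.41414141 155.27272727] 99 122 [0.4382 0.1816]
cup [288.1827957  184.96774194] 186 [0.4641 0.1677]
```

Call:
{"method": "drive_tool", "body": {"increments": [{"dp":[-0.05,-0.02,0.4],"angular":[0,0,0],"claw":1},{"dp":[0,0,0.4],"angular":[0,0,0],"claw":1},{"dp":[0,0,0.25],"angular":[0,0,0],"claw":1},{"dp":[0,0,0.1],"angular":[0,0,0],"claw":1},{"dp":[0,0,0.03],"angular":[0,0,0],"claw":1},{"dp":[0,0,0],"angular":[0,0,0],"claw":1},{"dp":[0,0,0],"angular":[0,0,0],"claw":1},{"dp":[0,0,0],"angular":[0,0,0],"claw":1}]}}

```text
clock: 13.93
ee_pos: [0.4685, 0.1674, 0.0432]
eef_rot: [0.0, 0.0, 1.0, 0.0]
ft_force: [0.8, 0.7, 0.2]
opening: 0.27
grip_force: 12.0
```

Call:
{"method": "drive_tool", "body": {"increments": [{"dp":[0.02,0,0.05],"angular":[0,0,0],"claw":1},{"dp":[0,0,0.05],"angular":[0,0,0],"claw":1},{"dp":[0,0,0],"angular":[0,0,0],"claw":1},{"dp":[0,0,0],"angular":[0,0,0],"claw":0.2},{"dp":[0,0,0],"angular":[0,0,0],"claw":0.2},{"dp":[0,0,0],"angular":[0,0,0],"claw":0.2},{"dp":[0,0,0],"angular":[0,0,0],"claw":0.2},{"dp":[0,0,0],"angular":[0,0,0],"claw":0.2}]}}

```text
clock: 14.6
ee_pos: [0.4676, 0.1674, 0.0397]
eef_rot: [-0.0, 0.0, 1.0, -0.0]
ft_force: [0.2, 0.1, 0.4]
opening: 0.392
grip_force: 0.0
```

Call:
{"method": "drive_tool", "body": {"increments": [{"dp":[0,0,-0.5],"angular":[0,0,0],"claw":0.2},{"dp":[0,0,-0.9],"angular":[0,0,0],"claw":0.2},{"dp":[0,0,-0.9],"angular":[0,0,0],"claw":0.1},{"dp":[0,0,-0.9],"angular":[0,0,0],"claw":0.05},{"dp":[-0.4,0.85,0],"angular":[0,0,0],"claw":0.05},{"dp":[-0.4,0.85,0],"angular":[0,0,0],"claw":0.05},{"dp":[-0.4,0.85,0],"angular":[0,0,0],"claw":0.05},{"dp":[-0.4,0.85,0],"angular":[0,0,0],"claw":0.05}]}}

```text
clock: 15.27
ee_pos: [0.5161, 0.2705, 0.136]
eef_rot: [0.0, 0.0, 1.0, 0.0]
ft_force: [-0.5, -1.4, 0.0]
opening: 0.473
grip_force: 0.0
```

Call:
{"method": "drive_tool", "body": {"increments": [{"dp":[-0.4,0.8,0],"angular":[0,0,0],"claw":0.05},{"dp":[-0.28,0.6,0],"angular":[0,0,0],"claw":0.05},{"dp":[0,0,0],"angular":[0,0,0],"claw":0.05},{"dp":[0,0,0],"angular":[0,0,0],"claw":0.05},{"dp":[0,0,0],"angular":[0,0,0],"claw":0.05},{"dp":[0,0,0],"angular":[0,0,0],"claw":0.05},{"dp":[0,0,0],"angular":[0,0,0],"claw":0.05},{"dp":[0,0,0],"angular":[0,0,0],"claw":0.05}]}}

```text
clock: 15.93
ee_pos: [0.5361, 0.3107, 0.1359]
eef_rot: [0.0, 0.001, 1.0, -0.0]
ft_force: [-0.1, -0.3, 0.7]
opening: 0.479
grip_force: 0.0
```

```bash
python3 - <<'E'
from workcell import env, imaging
import cv2,pickle,numpy as np
from h import *
s=env.observe(); print(s["ee_pos"],s["opening"],s["joint_pos"])
w=imaging.capture("wrist"); t=imaging.capture("scene"); pickle.dump(w,open("wrist5.pkl","wb")); pickle.dump(t,open("scene5.pkl","wb"))
for n,c in(("w",w),("s",t)):
    u,v=proj(c,[[.536,.312,.051]])[0]; b=blob(c,"yellow",(u,v)); print(n,(u,v),b[0],b[1],fit([c],[b[0]],.044,.058,.013,[.536,.312])[0])
    u,v=proj(c,[[.467,.168,.057]])[0]; b=blob(c,"red",(u,v)); print(n,(u,v),b[0],b[1],fit([c],[b[0]],.05,.064,.013,[.467,.168])[0])
a=[cv2.resize(w["image"][:,:,::-1],(400,300)),cv2.resize(t["image"][120:270,150:350,::-1],(400,300),interpolation=cv2.INTER_CUBIC)]
cv2.imwrite("pics/e.png",np.hstack(a))
E
```

```text
[0.53605645 0.31073032 0.13593158] 0.4790431382753806 [ 4.18822385e-01  5.58864658e-01  1.64834336e+00 -1.45259378e-04
  9.34265964e-01 -1.15086523e+00]
w (np.float64(256.33040225808315), np.float64(194.59325807106845)) [256.39439907 195.3033839 ] 857 [0.53631628 0.31199801]
w (np.float64(72.08503432691914), np.float64(112.4736217903387)) [ 84.47004831 111.84251208] 2070 [0.46663005 0.1782747 ]
s (np.float64(220.02835885123432), np.float64(170.8381442313974)) [221.         171.19834711] 121 [0.53410552 0.31053671]
s (np.float64(288.8065346000915), np.float64(168.430109487497)) [290.36206897 168.25862069] 116 [0.46638963 0.16428682]
```

View pics/e.png

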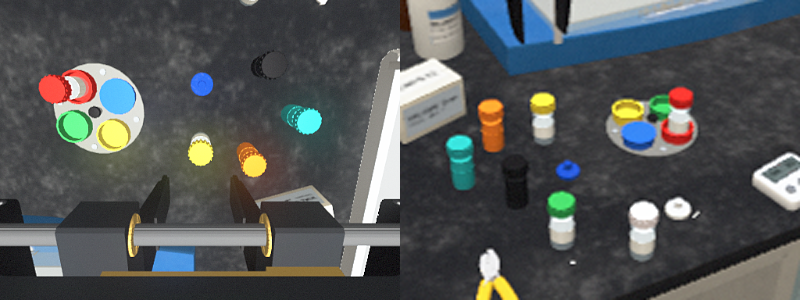

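Red stands upright in the red cup (scene crop (680,110)). The yellow cap is at (200,152) in the wrist crop, between the fingers. Descending on yellow.

Call:
{"method": "drive_tool", "body": {"increments": [{"dp":[0,0.03,0.7],"angular":[0,0,0],"claw":0.05},{"dp":[0,0,0.8],"angular":[0,0,0],"claw":0.05},{"dp":[0,0,0.8],"angular":[0,0,0],"claw":0.05},{"dp":[0,0,0.7],"angular":[0,0,0],"claw":0.05},{"dp":[0,0,0.4],"angular":[0,0,0],"claw":0.05},{"dp":[0,0,0],"angular":[0,0,0],"claw":0.05},{"dp":[0,0,0],"angular":[0,0,0],"claw":1},{"dp":[0,0,0],"angular":[0,0,0],"claw":1}]}}

```text
clock: 16.7
ee_pos: [0.5367, 0.3125, 0.0349]
eef_rot: [0.001, 0.0, 1.0, 0.0]
ft_force: [0.0, -0.3, 0.8]
opening: 0.386
grip_force: 0.0
```

Call:
{"method": "drive_tool", "body": {"increments": [{"dp":[0,0,0],"angular":[0,0,0],"claw":1},{"dp":[0,0,0],"angular":[0,0,0],"claw":1},{"dp":[0,0,0],"angular":[0,0,0],"claw":1},{"dp":[0,0,0],"angular":[0,0,0],"claw":1},{"dp":[0,0,0],"angular":[0,0,0],"claw":1},{"dp":[0,0,0],"angular":[0,0,0],"claw":1},{"dp":[0,0,0],"angular":[0,0,0],"claw":1},{"dp":[0,0,0],"angular":[0,0,0],"claw":1}]}}

```text
clock: 17.37
ee_pos: [0.5367, 0.3124, 0.0348]
eef_rot: [0.001, 0.0, 1.0, 0.0]
ft_force: [0.0, -1.2, 6.3]
opening: 0.27
grip_force: 12.0
```

Call:
{"method": "drive_tool", "body": {"increments": [{"dp":[0,0,-0.3],"angular":[0,0,0],"claw":1},{"dp":[0,0,-0.8],"angular":[0,0,0],"claw":1},{"dp":[0,0,-0.9],"angular":[0,0,0],"claw":1},{"dp":[0,0,-0.9],"angular":[0,0,0],"claw":1},{"dp":[0.09,-0.6,0],"angular":[0,0,0],"claw":1},{"dp":[0.09,-0.9,0],"angular":[0,0,0],"claw":1},{"dp":[0.09,-0.9,0],"angular":[0,0,0],"claw":1},{"dp":[0.09,-0.8,0],"angular":[0,0,0],"claw":1}]}}

```text
clock: 18.03
ee_pos: [0.5248, 0.2151, 0.1215]
eef_rot: [0.0, -0.0, 1.0, -0.0]
ft_force: [0.7, -0.7, -0.5]
opening: 0.268
grip_force: 12.0
```

Call:
{"method": "drive_tool", "body": {"increments": [{"dp":[0,-0.43,0],"angular":[0,0,0],"claw":1},{"dp":[0,0,0],"angular":[0,0,0],"claw":1},{"dp":[0,0,0.7],"angular":[0,0,0],"claw":1},{"dp":[0,0,0.8],"angular":[0,0,0],"claw":1},{"dp":[0,0,0.5],"angular":[0,0,0],"claw":1},{"dp":[0,0,0],"angular":[0,0,0],"claw":1},{"dp":[0,0,0],"angular":[0,0,0],"claw":1},{"dp":[0,0,0],"angular":[0,0,0],"claw":1}]}}

```text
clock: 18.7
ee_pos: [0.5258, 0.204, 0.0616]
eef_rot: [0.001, -0.0, 1.0, 0.0]
ft_force: [-0.2, 0.4, -0.2]
opening: 0.271
grip_force: 12.0
```

Aligned over the yellow cup. Lowering about 20 mm (bottom currently about 27 mm up) and releasing.

Call:
{"method": "drive_tool", "body": {"increments": [{"dp":[0,0,0.3],"angular":[0,0,0],"claw":1},{"dp":[0,0,0.25],"angular":[0,0,0],"claw":1},{"dp":[0,0,0.1],"angular":[0,0,0],"claw":1},{"dp":[0,0,0],"angular":[0,0,0],"claw":1},{"dp":[0,0,0],"angular":[0,0,0],"claw":1},{"dp":[0,0,0],"angular":[0,0,0],"claw":1},{"dp":[0,0,0],"angular":[0,0,0],"claw":1},{"dp":[0,0,0],"angular":[0,0,0],"claw":1}]}}

```text
clock: 19.37
ee_pos: [0.5253, 0.2034, 0.0413]
eef_rot: [0.0, 0.0, 1.0, -0.0]
ft_force: [-0.2, -0.4, -0.8]
opening: 0.268
grip_force: 12.0
```

Call:
{"method": "drive_tool", "body": {"increments": [{"dp":[0,0,0],"angular":[0,0,0],"claw":0.2},{"dp":[0,0,0],"angular":[0,0,0],"claw":0.2},{"dp":[0,0,0],"angular":[0,0,0],"claw":0.2},{"dp":[0,0,0],"angular":[0,0,0],"claw":0.2},{"dp":[0,0,0],"angular":[0,0,0],"claw":0.2},{"dp":[0,0,-0.4],"angular":[0,0,0],"claw":0.2},{"dp":[0,0,-0.8],"angular":[0,0,0],"claw":0.2},{"dp":[0,0,-0.8],"angular":[0,0,0],"claw":0.2}]}}

```text
clock: 20.03
ee_pos: [0.5248, 0.2032, 0.1013]
eef_rot: [-0.001, 0.0, 1.0, -0.0]
ft_force: [0.5, -0.8, -0.5]
opening: 0.398
grip_force: 0.0
```

Call:
{"method": "drive_tool", "body": {"increments": [{"dp":[0,0,-0.8],"angular":[0,0,0],"claw":0.1},{"dp":[0.5,0.5,-0.4],"angular":[0,0,0],"claw":0.05},{"dp":[0.75,0.78,0],"angular":[0,0,0],"claw":0.05},{"dp":[0.75,0.78,0],"angular":[0,0,0],"claw":0.05},{"dp":[0.75,0.78,0],"angular":[0,0,0],"claw":0.05},{"dp":[0.75,0.78,0],"angular":[0,0,0],"claw":0.05},{"dp":[0.75,0.78,0],"angular":[0,0,0],"claw":0.05},{"dp":[0.7,0.75,0],"angular":[0,0,0],"claw":0.05}]}}

```text
clock: 20.7
ee_pos: [0.3754, 0.3588, 0.1373]
eef_rot: [0.0, 0.0, 1.0, -0.0]
ft_force: [0.9, -0.2, 0.5]
opening: 0.475
grip_force: 0.0
```

Call:
{"method": "drive_tool", "body": {"increments": [{"dp":[0.25,0.25,0],"angular":[0,0,0],"claw":0.05},{"dp":[0,0,0],"angular":[0,0,0],"claw":0.05},{"dp":[0,0,0],"angular":[0,0,0],"claw":0.05},{"dp":[0,0,0],"angular":[0,0,0],"claw":0.05},{"dp":[0,0,0],"angular":[0,0,0],"claw":0.05},{"dp":[0,0,0],"angular":[0,0,0],"claw":0.05},{"dp":[0,0,0],"angular":[0,0,0],"claw":0.05},{"dp":[0,0,0],"angular":[0,0,0],"claw":0.05}]}}

```text
clock: 21.37
ee_pos: [0.3697, 0.365, 0.1371]
eef_rot: [0.0, 0.001, 1.0, -0.0]
ft_force: [0.7, 0.2, -0.2]
opening: 0.472
grip_force: 0.0
```

```bash
python3 - <<'E'
from workcell import env, imaging
import cv2,pickle,numpy as np
from h import *
s=env.observe(); print(s["ee_pos"],s["opening"])
w=imaging.capture("wrist"); t=imaging.capture("scene"); pickle.dump(w,open("wrist6.pkl","wb")); pickle.dump(t,open("scene6.pkl","wb"))
for n,c in(("w",w),("s",t)):
  for k,col,p,z0,z1,r in(("vg","green",[.3688,.365],.044,.058,.013),("fb","blue",[.464,.313],.001,.008,.0125),("vy","yellow",[.526,.2035],.05,.064,.013),("vr","red",[.467,.168],.05,.064,.013)):
    q=proj(c,[p+[z1-.007]])[0]; b=blob(c,col,q); print(n,k,q.round(),b[0].round(1),b[1],fit([c],[b[0]],z0,z1,r,p)[0].round(4))
E
```

```text
[0.36974926 0.36498738 0.1371464 ] 0.4720750405152189
w vg [255. 193.] [254.8 194.4] 832 [0.3695 0.3649]
w fb [208. 263.] [217.2 266.9] 85 [0.4674 0.3237]
w vy [ 92. 347.] [ 77.4 348.3] 54 [0.5274 0.1894]
w vr [ 44. 295.] [ 44.5 283.7] 73 [0.4542 0.171 ]
s vg [229. 222.] [230.2 221.6] 165 [0.3681 0.3634]
s fb [233. 205.] [233.5 205. ] 104 [0.4616 0.3133]
s vy [263. 159.] [264.6 160.2] 112 [0.5224 0.202 ]
s vr [289. 168.] [290.4 168.3] 116 [0.4664 0.1643]
```

Green is aligned within about 1 mm. Yellow and red measure at their cups, with both caps at seated height. Descending on green.

Call:
{"method": "drive_tool", "body": {"increments": [{"dp":[0,0,0.7],"angular":[0,0,0],"claw":0.05},{"dp":[0,0,0.8],"angular":[0,0,0],"claw":0.05},{"dp":[0,0,0.8],"angular":[0,0,0],"claw":0.05},{"dp":[0,0,0.7],"angular":[0,0,0],"claw":0.05},{"dp":[0,0,0.43],"angular":[0,0,0],"claw":0.05},{"dp":[0,0,0],"angular":[0,0,0],"claw":0.05},{"dp":[0,0,0],"angular":[0,0,0],"claw":1},{"dp":[0,0,0],"angular":[0,0,0],"claw":1}]}}

```text
clock: 22.13
ee_pos: [0.3697, 0.3657, 0.035]
eef_rot: [0.0, 0.0, 1.0, 0.0]
ft_force: [0.4, -0.2, 0.2]
opening: 0.383
grip_force: 0.0
```

Call:
{"method": "drive_tool", "body": {"increments": [{"dp":[0,0,0],"angular":[0,0,0],"claw":1},{"dp":[0,0,0],"angular":[0,0,0],"claw":1},{"dp":[0,0,0],"angular":[0,0,0],"claw":1},{"dp":[0,0,0],"angular":[0,0,0],"claw":1},{"dp":[0,0,0],"angular":[0,0,0],"claw":1},{"dp":[0,0,0],"angular":[0,0,0],"claw":1},{"dp":[0,0,0],"angular":[0,0,0],"claw":1},{"dp":[0,0,0],"angular":[0,0,0],"claw":1}]}}

```text
clock: 22.8
ee_pos: [0.3697, 0.3657, 0.0351]
eef_rot: [0.001, 0.0, 1.0, 0.0]
ft_force: [-0.3, -1.0, 7.0]
opening: 0.263
grip_force: 12.0
```

Call:
{"method": "drive_tool", "body": {"increments": [{"dp":[0,0,-0.3],"angular":[0,0,0],"claw":1},{"dp":[0,0,-0.8],"angular":[0,0,0],"claw":1},{"dp":[0,0,-0.9],"angular":[0,0,0],"claw":1},{"dp":[0,0,-0.9],"angular":[0,0,0],"claw":1},{"dp":[-0.3,-0.4,-0.6],"angular":[0,0,0],"claw":1},{"dp":[-0.6,-0.87,0],"angular":[0,0,0],"claw":1},{"dp":[-0.6,-0.87,0],"angular":[0,0,0],"claw":1},{"dp":[-0.6,-0.87,0],"angular":[0,0,0],"claw":1}]}}

```text
clock: 23.47
ee_pos: [0.4327, 0.2742, 0.1405]
eef_rot: [0.001, -0.0, 1.0, 0.0]
ft_force: [-0.0, 0.4, -0.6]
opening: 0.265
grip_force: 12.0
```

Call:
{"method": "drive_tool", "body": {"increments": [{"dp":[-0.6,-0.87,0],"angular":[0,0,0],"claw":1},{"dp":[-0.6,-0.87,0],"angular":[0,0,0],"claw":1},{"dp":[-0.6,-0.87,0],"angular":[0,0,0],"claw":1},{"dp":[-0.6,-0.87,0],"angular":[0,0,0],"claw":1},{"dp":[-0.33,-0.48,0],"angular":[0,0,0],"claw":1},{"dp":[0,0,0],"angular":[0,0,0],"claw":1},{"dp":[0,0,0],"angular":[0,0,0],"claw":1},{"dp":[0,0,0],"angular":[0,0,0],"claw":1}]}}

```text
clock: 24.13
ee_pos: [0.5135, 0.1567, 0.1396]
eef_rot: [-0.0, 0.0, 1.0, 0.0]
ft_force: [0.6, 0.6, 0.3]
opening: 0.271
grip_force: 12.0
```

Call:
{"method": "drive_tool", "body": {"increments": [{"dp":[-0.03,0,0.6],"angular":[0,0,0],"claw":1},{"dp":[0,0,0.8],"angular":[0,0,0],"claw":1},{"dp":[0,0,0.8],"angular":[0,0,0],"claw":1},{"dp":[0,0,0.6],"angular":[0,0,0],"claw":1},{"dp":[0,0,0.3],"angular":[0,0,0],"claw":1},{"dp":[0,0,0.1],"angular":[0,0,0],"claw":1},{"dp":[0,0,0],"angular":[0,0,0],"claw":1},{"dp":[0,0,0],"angular":[0,0,0],"claw":1}]}}

```text
clock: 24.8
ee_pos: [0.5153, 0.1567, 0.0441]
eef_rot: [0.0, -0.0, 1.0, 0.0]
ft_force: [1.0, 0.5, 0.1]
opening: 0.27
grip_force: 12.0
```

Call:
{"method": "drive_tool", "body": {"increments": [{"dp":[0,0,0.08],"angular":[0,0,0],"claw":1},{"dp":[0,0,0],"angular":[0,0,0],"claw":1},{"dp":[0,0,0],"angular":[0,0,0],"claw":1},{"dp":[0,0,0],"angular":[0,0,0],"claw":0.25},{"dp":[0,0,0],"angular":[0,0,0],"claw":0.25},{"dp":[0,0,0],"angular":[0,0,0],"claw":0.25},{"dp":[0,0,0],"angular":[0,0,0],"claw":0.25},{"dp":[0,0,0],"angular":[0,0,0],"claw":0.25}]}}

```text
clock: 25.47
ee_pos: [0.5151, 0.1562, 0.0409]
eef_rot: [0.0, 0.0, 1.0, -0.0]
ft_force: [0.1, -0.4, 0.2]
opening: 0.373
grip_force: 0.0
```

Call:
{"method": "drive_tool", "body": {"increments": [{"dp":[0,0,-0.4],"angular":[0,0,0],"claw":0.25},{"dp":[0,0,-0.8],"angular":[0,0,0],"claw":0.25},{"dp":[0,0,-0.9],"angular":[0,0,0],"claw":0.25},{"dp":[0,0,-0.9],"angular":[0,0,0],"claw":0.2},{"dp":[0.4,0.8,0],"angular":[0,0,0],"claw":0.05},{"dp":[0.4,0.9,0],"angular":[0,0,0],"claw":0.05},{"dp":[0.4,0.9,0],"angular":[0,0,0],"claw":0.05},{"dp":[0.4,0.9,0],"angular":[0,0,0],"claw":0.05}]}}

```text
clock: 26.13
ee_pos: [0.4665, 0.2622, 0.1311]
eef_rot: [0.0, 0.0, 1.0, 0.0]
ft_force: [0.2, 0.0, -0.5]
opening: 0.473
grip_force: 0.0
```

Call:
{"method": "drive_tool", "body": {"increments": [{"dp":[0.1,0.9,0],"angular":[0,0,0],"claw":0.05},{"dp":[0,0.8,0],"angular":[0,0,0],"claw":0.05},{"dp":[0,0,0],"angular":[0,0,0],"claw":0.05},{"dp":[0,0,0],"angular":[0,0,0],"claw":0.05},{"dp":[0,0,0],"angular":[0,0,0],"claw":0.05},{"dp":[0,0,0],"angular":[0,0,0],"claw":0.05},{"dp":[0,0,0],"angular":[0,0,0],"claw":0.05},{"dp":[0,0,0],"angular":[0,0,0],"claw":0.05}]}}

```text
clock: 26.8
ee_pos: [0.4643, 0.3115, 0.1309]
eef_rot: [-0.0, 0.001, 1.0, -0.0]
ft_force: [0.4, -0.0, -0.5]
opening: 0.477
grip_force: 0.0
```

```bash
python3 - <<'E'
from workcell import env, imaging
import cv2,pickle,numpy as np
from h import *
s=env.observe(); print(s["ee_pos"],s["opening"])
w=imaging.capture("wrist"); t=imaging.capture("scene"); pickle.dump(w,open("wrist7.pkl","wb")); pickle.dump(t,open("scene7.pkl","wb"))
for n,c in(("w",w),("s",t)):
    p=[.464,.313]; q=proj(c,[p+[.003]])[0]; b=blob(c,"blue",q); print(n,q.round(),b[0].round(1),b[1],fit([c],[b[0]],.001,.007,.0135,p)[0].round(4))
a=[cv2.resize(w["image"][:,:,::-1],(400,300)),cv2.resize(t["image"][120:270,150:350,::-1],(400,300),interpolation=cv2.INTER_CUBIC)]
cv2.imwrite("pics/f.png",np.hstack(a))
E
```

```text
[0.4643133  0.31151558 0.1309361 ] 0.4772575830518607
w [256. 181.] [257.2 182.8] 614 [0.4651 0.3137]
s [233. 205.] [233.5 205. ] 104 [0.4622 0.313 ]
```

View pics/f.png

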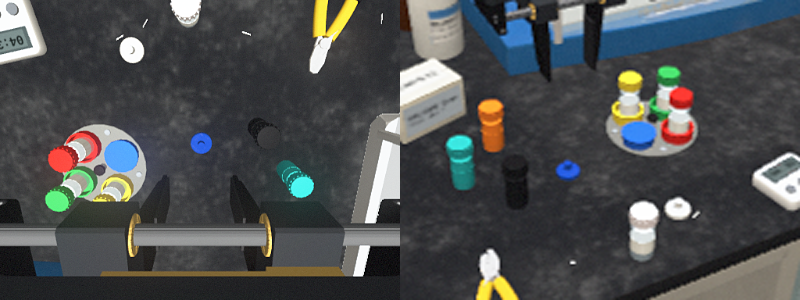

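All three vials stand in their own cups (scene crop: yellow (630,95), green (668,90), red (680,115)). The blue filter is at (200,143) in the wrist crop, centred between the fingers. The filter grip needs an accurate tip height, so I'll estimate it from the fingertips seen in the scene crop at (547,82) and (588,70).

```bash
python3 - <<'E'
from h import *; import pickle
s=pickle.load(open("scene7.pkl","rb"))
print("obs",150+147*.5,120+82*.5," ",150+188*.5,120+70*.5)
for o in(-.019,-.01,0,.008):
  print(o,[proj(s,[[.4643+dx,.3115+dy,.131+o] for dx in(-.01,.01)]).round(1).tolist() for dy in(.0227,.0347,-.0227,-.0347)])
im=s["image"]; 
g=cv2.cvtColor(im,cv2.COLOR_RGB2GRAY)
for u in range(216,252,2): print(u,g[140:172:2,u])
E
```

```text
obs 223.5 161.0   244.0 155.0
-0.019 [[[224.9, 169.8], [221.0, 164.9]], [[219.6, 171.3], [215.7, 166.3]], [[244.7, 164.4], [240.6, 159.6]], [[249.8, 163.0], [245.6, 158.3]]]
-0.01 [[[224.8, 166.2], [220.9, 161.3]], [[219.4, 167.7], [215.5, 162.7]], [[244.7, 160.8], [240.6, 156.1]], [[249.9, 159.4], [245.6, 154.7]]]
0 [[[224.7, 162.1], [220.7, 157.3]], [[219.2, 163.6], [215.3, 158.7]], [[244.8, 156.8], [240.5, 152.1]], [[249.9, 155.4], [245.6, 150.7]]]
0.008 [[[224.6, 158.8], [220.6, 154.0]], [[219.1, 160.3], [215.2, 155.4]], [[244.8, 153.5], [240.5, 148.8]], [[250.0, 152.1], [245.7, 147.5]]]
216 [84 66 68 76 75 72 67 67 57 66 57 66 54 63 76 69]
218 [14 16  9 12 28 42 58 69 58 63 62 69 61 68 77 63]
220 [21 13 25 17 12 15 18  9 36 61 62 64 68 70 72 60]
222 [21 18 16 23 21 14 13 17 19 34 62 62 60 63 57 56]
224 [31 28 21 14 24 19 23 14 17 18 17 59 57 64 55 54]
226 [102  69  72  72  73  71  67  69  72  65  52  55  52  58  58  57]
228 [161  86  68  68  68  72  65  82  73  69  60  60  60  60  58  62]
230 [146  66  69  67  67  70  66  75  68  60  55  58  63  62  67  64]
232 [69 70 73 69 68 69 66 72 68 57 52 55 59 62 71 72]
234 [72 72 71 72 68 70 65 70 74 58 56 57 62 71 83 69]
236 [72 71 72 73 69 66 60 69 73 64 57 58 71 66 72 65]
238 [69 71 74 71 70 69 58 57 59 65 56 59 72 69 71 59]
240 [72 70 71 71 70 66 61 64 59 59 50 57 72 67 68 60]
242 [29 29 31 30 30 41 68 69 62 58 58 55 62 63 58 67]
244 [28 32 31 29 26 27 28 64 53 53 56 58 61 62 57 62]
246 [25 24 29 27 28 23 29 33 56 54 55 60 60 70 63 69]
248 [21 21 11 17 27 38 60 57 61 61 57 56 59 65 66 65]
250 [56 56 63 65 70 67 69 71 67 68 64 62 69 61 66 60]
```

Call:
{"method": "drive_tool", "body": {"increments": [{"dp":[0,0.06,0.7],"angular":[0,0,0],"claw":0.05},{"dp":[0,0,0.8],"angular":[0,0,0],"claw":0.05},{"dp":[0,0,0.8],"angular":[0,0,0],"claw":0.05},{"dp":[0,0,0.6],"angular":[0,0,0],"claw":0.05},{"dp":[0,0,0.3],"angular":[0,0,0],"claw":0.05},{"dp":[0,0,0],"angular":[0,0,0],"claw":0.05},{"dp":[0,0,0],"angular":[0,0,0],"claw":0.05},{"dp":[0,0,0],"angular":[0,0,0],"claw":0.05}]}}

```text
clock: 27.57
ee_pos: [0.4646, 0.3143, 0.0359]
eef_rot: [0.001, 0.0, 1.0, 0.0]
ft_force: [0.1, 0.2, 0.8]
opening: 0.476
grip_force: 0.0
```

The tips match an offset of about +3 mm from the reported TCP, not −19 mm. Approaching the worktop in small, force-checked steps.

Call:
{"method": "drive_tool", "body": {"increments": [{"dp":[0,-0.02,0.2],"angular":[0,0,0],"claw":0.05},{"dp":[0,0,0.15],"angular":[0,0,0],"claw":0.05},{"dp":[0,0,0.1],"angular":[0,0,0],"claw":0.05},{"dp":[0,0,0.1],"angular":[0,0,0],"claw":0.05},{"dp":[0,0,0.05],"angular":[0,0,0],"claw":0.05},{"dp":[0,0,0],"angular":[0,0,0],"claw":0.05},{"dp":[0,0,0],"angular":[0,0,0],"claw":0.05},{"dp":[0,0,0],"angular":[0,0,0],"claw":0.05}]}}

```text
clock: 28.23
ee_pos: [0.4641, 0.3135, 0.017]
eef_rot: [0.0, 0.0, 1.0, -0.0]
ft_force: [-0.0, -1.0, -0.0]
opening: 0.474
grip_force: 0.0
```

Call:
{"method": "drive_tool", "body": {"increments": [{"dp":[0,0,0.1],"angular":[0,0,0],"claw":0.05},{"dp":[0,0,0.05],"angular":[0,0,0],"claw":0.05},{"dp":[0,0,0],"angular":[0,0,0],"claw":0.05},{"dp":[0,0,0],"angular":[0,0,0],"claw":0.05},{"dp":[0,0,0],"angular":[0,0,0],"claw":0.05},{"dp":[0,0,0],"angular":[0,0,0],"claw":0.05},{"dp":[0,0,0],"angular":[0,0,0],"claw":0.05},{"dp":[0,0,0],"angular":[0,0,0],"claw":0.05}]}}

```text
clock: 28.9
ee_pos: [0.4641, 0.3135, 0.0124]
eef_rot: [0.0, 0.0, 1.0, -0.0]
ft_force: [-0.7, -0.4, 0.6]
opening: 0.477
grip_force: 0.0
```

Call:
{"method": "drive_tool", "body": {"increments": [{"dp":[0,0,0.1],"angular":[0,0,0],"claw":0.05},{"dp":[0,0,0.05],"angular":[0,0,0],"claw":0.05},{"dp":[0,0,0],"angular":[0,0,0],"claw":0.05},{"dp":[0,0,0],"angular":[0,0,0],"claw":0.05},{"dp":[0,0,0],"angular":[0,0,0],"claw":0.05},{"dp":[0,0,0],"angular":[0,0,0],"claw":0.05},{"dp":[0,0,0],"angular":[0,0,0],"claw":0.05},{"dp":[0,0,0],"angular":[0,0,0],"claw":0.05}]}}

```text
clock: 29.57
ee_pos: [0.4641, 0.3135, 0.0079]
eef_rot: [0.0, 0.0, 1.0, -0.0]
ft_force: [-0.9, 0.6, 1.5]
opening: 0.475
grip_force: 0.0
```

Call:
{"method": "drive_tool", "body": {"increments": [{"dp":[0,0,0.05],"angular":[0,0,0],"claw":0.05},{"dp":[0,0,0.05],"angular":[0,0,0],"claw":0.05},{"dp":[0,0,0],"angular":[0,0,0],"claw":0.05},{"dp":[0,0,0],"angular":[0,0,0],"claw":0.05},{"dp":[0,0,0],"angular":[0,0,0],"claw":0.05},{"dp":[0,0,0],"angular":[0,0,0],"claw":0.05},{"dp":[0,0,0],"angular":[0,0,0],"claw":0.05},{"dp":[0,0,0],"angular":[0,0,0],"claw":0.05}]}}

```text
clock: 30.23
ee_pos: [0.4641, 0.3135, 0.0049]
eef_rot: [0.0, 0.0, 1.0, -0.0]
ft_force: [0.0, -0.3, -0.9]
opening: 0.475
grip_force: 0.0
```

Call:
{"method": "drive_tool", "body": {"increments": [{"dp":[0,0,0.05],"angular":[0,0,0],"claw":0.05},{"dp":[0,0,0.03],"angular":[0,0,0],"claw":0.05},{"dp":[0,0,0],"angular":[0,0,0],"claw":0.05},{"dp":[0,0,0],"angular":[0,0,0],"claw":0.05},{"dp":[0,0,0],"angular":[0,0,0],"claw":0.05},{"dp":[0,0,0],"angular":[0,0,0],"claw":0.05},{"dp":[0,0,0],"angular":[0,0,0],"claw":0.05},{"dp":[0,0,0],"angular":[0,0,0],"claw":0.05}]}}

```text
clock: 30.9
ee_pos: [0.4641, 0.3135, 0.0025]
eef_rot: [0.0, 0.0, 1.0, -0.0]
ft_force: [0.2, 0.3, 0.0]
opening: 0.474
grip_force: 0.0
```

Call:
{"method": "drive_tool", "body": {"increments": [{"dp":[0,0,0.05],"angular":[0,0,0],"claw":0.05},{"dp":[0,0,0.03],"angular":[0,0,0],"claw":0.05},{"dp":[0,0,0],"angular":[0,0,0],"claw":0.05},{"dp":[0,0,0],"angular":[0,0,0],"claw":0.05},{"dp":[0,0,0],"angular":[0,0,0],"claw":0.05},{"dp":[0,0,0],"angular":[0,0,0],"claw":0.05},{"dp":[0,0,0],"angular":[0,0,0],"claw":0.05},{"dp":[0,0,0],"angular":[0,0,0],"claw":0.05}]}}

```text
clock: 31.57
ee_pos: [0.4641, 0.3134, 0.0001]
eef_rot: [0.0, 0.0, 1.0, -0.0]
ft_force: [0.3, 0.2, 0.4]
opening: 0.477
grip_force: 0.0
```

Call:
{"method": "drive_tool", "body": {"increments": [{"dp":[0,0,0.04],"angular":[0,0,0],"claw":0.05},{"dp":[0,0,0.03],"angular":[0,0,0],"claw":0.05},{"dp":[0,0,0],"angular":[0,0,0],"claw":0.05},{"dp":[0,0,0],"angular":[0,0,0],"claw":0.05},{"dp":[0,0,0],"angular":[0,0,0],"claw":0.05},{"dp":[0,0,0],"angular":[0,0,0],"claw":0.05},{"dp":[0,0,0],"angular":[0,0,0],"claw":0.05},{"dp":[0,0,0],"angular":[0,0,0],"claw":0.05}]}}

```text
clock: 32.23
ee_pos: [0.4641, 0.3135, -0.002]
eef_rot: [0.0, 0.0, 1.0, -0.0]
ft_force: [-0.4, -0.8, 0.6]
opening: 0.476
grip_force: 0.0
```

```bash
python3 - <<'E'
from workcell import env, imaging
import cv2,pickle,numpy as np
from h import proj
s=env.observe(); e=s["ee_pos"]; print(e,s["ft_force"],env.finger_overhang)
a=[]
for n,w in(("scene",50),("top",50)):
    c=imaging.capture(n); pickle.dump(c,open(n+"8.pkl","wb")); u,v=proj(c,[[.464,.3135,.0]])[0].astype(int); print(n,u-w,v-50, proj(c,[[.454,.3135+y,z] for y in(.0226,-.0226) for z in(0,.01)]).round(1).tolist())
    a.append(cv2.resize(c["image"][v-50:v+25,u-w:u+w,::-1],(400,300),interpolation=cv2.INTER_CUBIC))
cv2.imwrite("pics/g.png",np.hstack(a))
E
```

```text
[ 0.4640753   0.31347296 -0.00198398] [-0.44595968 -0.83641516  0.55322879] 0.019
scene 182 155 [[225.6, 211.3], [225.5, 207.9], [243.8, 205.5], [243.8, 202.1]]
top 184 143 [[225.1, 198.3], [224.8, 195.4], [246.0, 195.1], [245.9, 192.2]]
```

View pics/g.png

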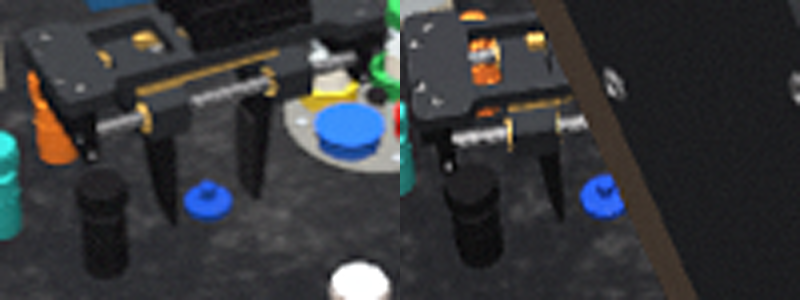

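The tips sit just above the worktop: scene crop (172,226) gives z within about 2 mm of 0, with the filter at (208,198) between them. That is the wanted height, so I'll close here.

Call:
{"method": "drive_tool", "body": {"grip_force": 8, "increments": [{"dp":[0,0,0],"angular":[0,0,0],"claw":1},{"dp":[0,0,0],"angular":[0,0,0],"claw":1},{"dp":[0,0,0],"angular":[0,0,0],"claw":1},{"dp":[0,0,0],"angular":[0,0,0],"claw":1},{"dp":[0,0,0],"angular":[0,0,0],"claw":1},{"dp":[0,0,0],"angular":[0,0,0],"claw":1},{"dp":[0,0,0],"angular":[0,0,0],"claw":1},{"dp":[0,0,0],"angular":[0,0,0],"claw":1}]}}

```text
clock: 33.0
ee_pos: [0.4642, 0.3134, -0.0015]
eef_rot: [0.0, 0.0, 1.0, -0.0]
ft_force: [-1.1, -3.2, 7.8]
opening: 0.254
grip_force: 9.2
```

An opening of 24 mm is less than the disc's 27 mm, so the pads are on the taper and still too high. I'll open and step lower with force checks.

Call:
{"method": "drive_tool", "body": {"increments": [{"dp":[0,0,0],"angular":[0,0,0],"claw":0.2},{"dp":[0,0,0],"angular":[0,0,0],"claw":0.2},{"dp":[0,0,0],"angular":[0,0,0],"claw":0.2},{"dp":[0,0,0],"angular":[0,0,0],"claw":0.2},{"dp":[0,0,0.05],"angular":[0,0,0],"claw":0.2},{"dp":[0,0,0.03],"angular":[0,0,0],"claw":0.2},{"dp":[0,0,0],"angular":[0,0,0],"claw":0.2},{"dp":[0,0,0],"angular":[0,0,0],"claw":0.2}]}}

```text
clock: 33.67
ee_pos: [0.464, 0.3135, -0.0046]
eef_rot: [-0.0, 0.0, 1.0, -0.0]
ft_force: [0.1, -0.2, -0.5]
opening: 0.399
grip_force: 0.0
```

Call:
{"method": "drive_tool", "body": {"increments": [{"dp":[0,0,0.04],"angular":[0,0,0],"claw":0.2},{"dp":[0,0,0],"angular":[0,0,0],"claw":0.2},{"dp":[0,0,0],"angular":[0,0,0],"claw":0.2},{"dp":[0,0,0],"angular":[0,0,0],"claw":0.2},{"dp":[0,0,0],"angular":[0,0,0],"claw":0.2},{"dp":[0,0,0],"angular":[0,0,0],"claw":0.2},{"dp":[0,0,0],"angular":[0,0,0],"claw":0.2},{"dp":[0,0,0],"angular":[0,0,0],"claw":0.2}]}}

```text
clock: 34.33
ee_pos: [0.4641, 0.3135, -0.0056]
eef_rot: [0.0, 0.0, 1.0, -0.0]
ft_force: [-0.3, -0.7, 0.1]
opening: 0.4
grip_force: 0.0
```

No contact yet; two more small steps.

Call:
{"method": "drive_tool", "body": {"increments": [{"dp":[0,0,0.05],"angular":[0,0,0],"claw":0.2},{"dp":[0,0,0],"angular":[0,0,0],"claw":0.2},{"dp":[0,0,0],"angular":[0,0,0],"claw":0.2},{"dp":[0,0,0],"angular":[0,0,0],"claw":0.2},{"dp":[0,0,0],"angular":[0,0,0],"claw":0.2},{"dp":[0,0,0],"angular":[0,0,0],"claw":0.2},{"dp":[0,0,0],"angular":[0,0,0],"claw":0.2},{"dp":[0,0,0],"angular":[0,0,0],"claw":0.2}]}}

```text
clock: 35.0
ee_pos: [0.464, 0.3134, -0.0072]
eef_rot: [-0.0, 0.0, 1.0, -0.0]
ft_force: [0.4, -0.3, -0.1]
opening: 0.399
grip_force: 0.0
```

Call:
{"method": "drive_tool", "body": {"increments": [{"dp":[0,0,0.04],"angular":[0,0,0],"claw":0.2},{"dp":[0,0,0],"angular":[0,0,0],"claw":0.2},{"dp":[0,0,0],"angular":[0,0,0],"claw":0.2},{"dp":[0,0,0],"angular":[0,0,0],"claw":0.2},{"dp":[0,0,0],"angular":[0,0,0],"claw":0.2},{"dp":[0,0,0],"angular":[0,0,0],"claw":0.2},{"dp":[0,0,0],"angular":[0,0,0],"claw":0.2},{"dp":[0,0,0],"angular":[0,0,0],"claw":0.2}]}}

```text
clock: 35.67
ee_pos: [0.4641, 0.3135, -0.0072]
eef_rot: [0.0, 0.0, 1.0, 0.0]
ft_force: [-3.4, -1.7, 15.0]
opening: 0.404
grip_force: 7.7
```

The worktop is at a reported −7.2 mm (15 N, light), so the tips are 7.2 mm above the reported TCP. Rising to tips +2 mm and closing.

Call:
{"method": "drive_tool", "body": {"increments": [{"dp":[0,0,-0.1],"angular":[0,0,0],"claw":0.2},{"dp":[0,0,0],"angular":[0,0,0],"claw":0.2},{"dp":[0,0,0],"angular":[0,0,0],"claw":1},{"dp":[0,0,0],"angular":[0,0,0],"claw":1},{"dp":[0,0,0],"angular":[0,0,0],"claw":1},{"dp":[0,0,0],"angular":[0,0,0],"claw":1},{"dp":[0,0,0],"angular":[0,0,0],"claw":1},{"dp":[0,0,0],"angular":[0,0,0],"claw":1}]}}

```text
clock: 36.33
ee_pos: [0.464, 0.3134, -0.0054]
eef_rot: [-0.0, 0.0, 1.0, -0.0]
ft_force: [-0.6, 0.3, -0.4]
opening: 0.276
grip_force: 8.0
```

Call:
{"method": "drive_tool", "body": {"increments": [{"dp":[0,0,-0.2],"angular":[0,0,0],"claw":1},{"dp":[0,0,-0.6],"angular":[0,0,0],"claw":1},{"dp":[0,0,-0.6],"angular":[0,0,0],"claw":1},{"dp":[0,0,-0.5],"angular":[0,0,0],"claw":1},{"dp":[-0.12,-0.7,0],"angular":[0,0,0],"claw":1},{"dp":[-0.12,-0.8,0],"angular":[0,0,0],"claw":1},{"dp":[-0.12,-0.8,0],"angular":[0,0,0],"claw":1},{"dp":[-0.14,-0.7,0],"angular":[0,0,0],"claw":1}]}}

```text
clock: 37.0
ee_pos: [0.479, 0.2224, 0.0523]
eef_rot: [0.0, -0.0, 1.0, -0.0]
ft_force: [0.5, -0.9, 0.2]
opening: 0.274
grip_force: 8.0
```

Call:
{"method": "drive_tool", "body": {"increments": [{"dp":[0,-0.31,0],"angular":[0,0,0],"claw":1},{"dp":[0,0,0],"angular":[0,0,0.5],"claw":1},{"dp":[0,0,0],"angular":[0,0,0.5],"claw":1},{"dp":[0,0,0],"angular":[0,0,0],"claw":1},{"dp":[0,0,0],"angular":[0,0,0],"claw":1},{"dp":[0,0,0],"angular":[0,0,0],"claw":1},{"dp":[0,0,0],"angular":[0,0,0],"claw":1},{"dp":[0,0,0],"angular":[0,0,0],"claw":1}]}}

```text
clock: 37.67
ee_pos: [0.479, 0.2144, 0.0517]
eef_rot: [0.0, 0.043, 0.999, -0.0]
ft_force: [0.1, -0.1, 0.7]
opening: 0.277
grip_force: 8.0
```

```bash
python3 - <<'E'
from workcell import env, imaging
import pickle
from h import *
s=env.observe(); e=s["ee_pos"]; print(e,s["opening"],s["grip_force"])
w=imaging.capture("wrist"); pickle.dump(w,open("wrist9.pkl","wb"))
h=cv2.cvtColor(w["image"],cv2.COLOR_RGB2HSV)
z=e[2]+.0054
for nm,p,z0,z1,r in(("filter",[e[0],e[1]],z+.001,z+.007,.0135),("pad",[.479,.214],.017,.018,.021)):
    u,v=proj(w,[p+[z1]])[0].astype(int); print(nm,u,v,h[v-24:v+25:6,u].tolist())
E
```

```text
[0.4789974  0.21439428 0.05173121] 0.27678634065298463 7.995684832528838
filter 254 245 [[99, 143, 255], [112, 143, 252], [111, 173, 254], [110, 177, 254], [114, 171, 176], [110, 182, 253], [111, 181, 253], [110, 175, 253], [18, 22, 213]]
pad 254 216 [[98, 137, 255], [98, 137, 255], [98, 137, 255], [98, 140, 255], [98, 143, 255], [109, 173, 255], [111, 159, 254], [110, 173, 254], [110, 175, 255]]
```

```bash
python3 - <<'E'
import h,pickle; from h import *
L=lambda n:pickle.load(open(n+".pkl","rb"))
h.HUE["pad"]=(92,105); h.HUE["fil"]=(107,125)
for n in("wrist","wrist5","wrist7","top","scene"):
    c=L(n); q=proj(c,[[.479,.214,.012]])[0]; b=blob(c,"pad",q); print(n,q.round(),b[0].round(1),b[1],round(sil(c,cyl(.479,.214,.004,.018,.021))[1]),fit([c],[b[0]],.004,.018,.021,[.479,.214])[0].round(4))
c=L("wrist9"); z=.0517+.0054; b=blob(c,"fil",proj(c,[[.479,.2144,z+.006]])[0]); print(b[0],b[1],sil(c,cyl(.479,.214,z+.001,z+.007,.0135))[1],fit([c],[b[0]],z+.001,z+.007,.0135,[.479,.214])[0])
E
```

```text
wrist [170. 140.] [167.6 141.1] 997 1159 [0.4778 0.2165]
wrist5 [151. 123.] [149.6 123. ] 1610 1874 [0.479  0.2135]
wrist7 [155. 199.] [157.8 198.3] 950 1648 [0.4789 0.2167]
top [279. 178.] [221.  101.1] 22 305 [0.7601 0.3013]
scene [268. 186.] [282.6 131.5] 3028 235 [0.6923 0.0473]
[263.28958051 244.30717185] 2217 1770.453125 [0.48008113 0.21925642]
```

The pad centre is about (0.479, 0.2145) from four estimates, and the filter is over it. Lowering.

Call:
{"method": "drive_tool", "body": {"increments": [{"dp":[0,0,0.4],"angular":[0,0,0],"claw":1},{"dp":[0,0,0.4],"angular":[0,0,0],"claw":1},{"dp":[0,0,0.25],"angular":[0,0,0],"claw":1},{"dp":[0,0,0.15],"angular":[0,0,0],"claw":1},{"dp":[0,0,0],"angular":[0,0,0],"claw":1},{"dp":[0,0,0],"angular":[0,0,0],"claw":1},{"dp":[0,0,0],"angular":[0,0,0],"claw":1},{"dp":[0,0,0],"angular":[0,0,0],"claw":1}]}}

```text
clock: 38.38
ee_pos: [0.4793, 0.2142, 0.0162]
eef_rot: [0.0, 0.044, 0.999, 0.0]
ft_force: [0.6, -0.2, -0.6]
opening: 0.274
grip_force: 8.0
```

Call:
{"method": "drive_tool", "body": {"increments": [{"dp":[0,0,0.05],"angular":[0,0,0],"claw":1},{"dp":[0,0,0.06],"angular":[0,0,0],"claw":1},{"dp":[0,0,0],"angular":[0,0,0],"claw":1},{"dp":[0,0,0],"angular":[0,0,0],"claw":1},{"dp":[0,0,0],"angular":[0,0,0],"claw":1},{"dp":[0,0,0],"angular":[0,0,0],"claw":1},{"dp":[0,0,0],"angular":[0,0,0],"claw":1},{"dp":[0,0,0],"angular":[0,0,0],"claw":1}]}}

```text
clock: 39.05
ee_pos: [0.4791, 0.2142, 0.0124]
eef_rot: [0.0, 0.044, 0.999, -0.0]
ft_force: [1.0, 0.3, 0.1]
opening: 0.271
grip_force: 8.0
```

Call:
{"method": "drive_tool", "body": {"increments": [{"dp":[0,0,0],"angular":[0,0,0],"claw":0.32},{"dp":[0,0,0],"angular":[0,0,0],"claw":0.32},{"dp":[0,0,0],"angular":[0,0,0],"claw":0.32},{"dp":[0,0,0],"angular":[0,0,0],"claw":0.32},{"dp":[0,0,0],"angular":[0,0,0],"claw":0.32},{"dp":[0,0,0],"angular":[0,0,0],"claw":0.32},{"dp":[0,0,0],"angular":[0,0,0],"claw":0.32},{"dp":[0,0,0],"angular":[0,0,0],"claw":0.32}]}}

```text
clock: 39.72
ee_pos: [0.479, 0.2142, 0.0124]
eef_rot: [0.0, 0.044, 0.999, -0.0]
ft_force: [0.1, 0.3, 0.2]
opening: 0.342
grip_force: 0.0
```

Call:
{"method": "drive_tool", "body": {"increments": [{"dp":[0,0,-0.2],"angular":[0,0,0],"claw":0.32},{"dp":[0,0,-0.6],"angular":[0,0,0],"claw":0.32},{"dp":[0,0,-0.9],"angular":[0,0,0],"claw":0.32},{"dp":[0,0,-0.9],"angular":[0,0,0],"claw":0.32},{"dp":[0,0,-0.9],"angular":[0,0,0],"claw":0.32},{"dp":[0,0,-0.9],"angular":[0,0,0],"claw":0.32},{"dp":[0,0,0],"angular":[0,0,0],"claw":0.32},{"dp":[0,0,0],"angular":[0,0,0],"claw":0.32}]}}

```text
clock: 40.38
ee_pos: [0.4795, 0.2143, 0.1459]
eef_rot: [0.001, 0.044, 0.999, 0.0]
ft_force: [0.5, -0.0, -0.6]
opening: 0.337
grip_force: 0.0
```

```bash
python3 - <<'E'
from workcell import env, imaging
import pickle
from h import *
print(env.observe()["ee_pos"])
w=imaging.capture("wrist"); t=imaging.capture("scene")
q=proj(w,[[.479,.214,.018]])[0].astype(int); print(q)
u,v=q; v=min(max(v,96),288); u=min(max(u,128),384)
u2,v2=proj(t,[[.497,.185,.03]])[0].astype(int)
a=[cv2.resize(w["image"][v-96:v+96,u-128:u+128,::-1],(400,300)),cv2.resize(t["image"][v2-35:v2+25,u2-40:u2+40,::-1],(400,300),interpolation=cv2.INTER_CUBIC)]
print(u-128,v-96); cv2.imwrite("pics/i.png",np.hstack(a)); pickle.dump(w,open("wrist10.pkl","wb"))
E
```

```text
[0.47945269 0.21431278 0.14591694]
[254 180]
126 84
```

View pics/i.png

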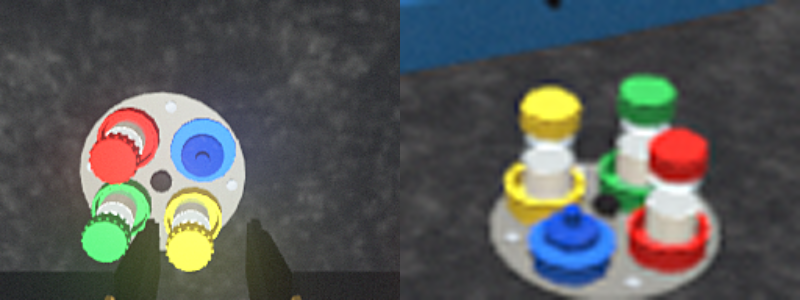

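Everything is in place: the filter lies stem up on the pad (wrist crop (202,155), pad centre about (204,148)). Quantifying the centring.

```bash
python3 - <<'E'
import h,pickle; from h import *
c=pickle.load(open("wrist10.pkl","rb"))
H=cv2.cvtColor(c["image"],cv2.COLOR_RGB2HSV)
y0,x0=84,126
sub=H[84+70:84+120,126+105:126+158]
hs=sub[...,0]; S=sub[...,1]
col=(S>90)&(hs>90)&(hs<125)
u,v=proj(c,[[.479,.214,.018]])[0]
m=((H[...,1]>90)&(H[...,0]>90)&(H[...,0]<126)).astype(np.uint8)
n,l,s,cen=cv2.connectedComponentsWithStats(m); i=l[int(v),int(u)+0] or l[int(v)+8,int(u)]
print("union",cen[i],s[i]); 
f=((l==i)&(H[...,0]>=107)&(H[...,2]>0)).astype(np.uint8); f=cv2.morphologyEx(f,cv2.MORPH_OPEN,np.ones((3,3)))
n,l2,s2,c2=cv2.connectedComponentsWithStats(f); 
for j in range(1,n): print(c2[j],s2[j])
j=1+np.argmax(s2[1:,4])
# extreme bounds of the pad's top disc vs its side (side darker)
print("pad fit",fit([c],[cen[i]],.004,.018,.021,[.479,.214])[0],round(sil(c,cyl(.479,.214,.004,.018,.021))[1]))
print("padtop fit",fit([c],[cen[i]],.0179,.018,.021,[.479,.214])[0],round(sil(c,cyl(.479,.214,.0179,.018,.021))[1]))
print("fil fit",fit([c],[c2[j]],.019,.024,.0135,[.479,.214])[0],round(sil(c,cyl(.479,.214,.019,.024,.0135))[1]))
print(H[int(v)-40:int(v)+40:2,int(u),:].tolist())
E
```

```text
union [255.59070465 179.63493253] [ 235  160   42   40 1334]
[255.02848101 182.92563291] [242 169  28  29 632]
pad fit [0.47935118 0.21513042] 1465
padtop fit [0.47808447 0.21523476] 1369
fil fit [0.48008269 0.21450846] 616
[[129, 34, 75], [126, 31, 81], [120, 26, 80], [124, 26, 78], [116, 21, 95], [34, 8, 223], [34, 9, 220], [21, 8, 216], [30, 4, 217], [19, 16, 228], [110, 176, 253], [103, 151, 255], [103, 149, 255], [103, 153, 255], [102, 147, 255], [117, 149, 176], [113, 162, 241], [113, 174, 241], [113, 175, 240], [113, 179, 240], [114, 168, 229], [115, 146, 155], [113, 173, 248], [113, 174, 241], [113, 170, 241], [113, 167, 241], [113, 165, 242], [113, 168, 242], [114, 168, 237], [103, 149, 255], [111, 86, 255], [34, 9, 217], [20, 34, 201], [23, 133, 165], [30, 152, 251], [30, 130, 255], [30, 123, 254], [34, 87, 221], [16, 24, 181], [23, 28, 181]]
```

The filter is within about 1–2 mm of the pad centre, flat and stem up. The gripper is open and clear, so I'm handing in.

```bash
python3 -c "
from workcell import order; print(order.job_done())"
```

```text
the job is handed in; nothing more can be done
None
```

The red, yellow and green vials stand upright in their own cups, and the blue filter lies flat, stem up, within about 2 mm of the pad's centre; I never touched the white vial or white filter, everything is released, and I handed the job in at about 40 s of the 93 s allowed (no verdict came back).

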